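Load the vial shaker

TASK

Load the vial shaker for a run: stand each of the white-capped vials in a cup of its own in the shaker's head, and slide the long spacer sleeve over the centre shaft down onto its shoulder. Then slide the hold-down plate, hub up, over the shaft until it lies flat on the sleeve above the caps, slide the knurled collar over the shaft down onto the plate's hub, and finally press the green start button fully down. Leave the short sleeve and everything else on the bench where it is.

Things in the scene. Friction and masses are not known exactly. Their poses are not given: they have to be found in the camera images.
- shaker: vial shaker, fixed: white housing 190 (x) by 280 (y) mm, 80 mm tall; on it a round aluminium head disc 160 mm across, its top 98 mm above the bench, with six black cups in a circle round an upright steel shaft. Raised console (105 mm) with the green start button and a dial at its +y end. Origin on the bench on the shaft's axis, z up; turned up to 20 degrees either way
- shaft_foot (a point): point on the centre shaft's axis, 137 mm above the bench, where the shaft leaves its shoulder. Below: the shoulder, 26 mm across, 39 mm high. Above: the shaft, 12 mm across for 60 mm, then tapering to 6 mm over the last 6 mm (tip 203 mm above the bench). The sleeve rests on the shoulder. z up
- cup0 (a point): centre of the inner floor of one of the six equal cups, 100 mm above the bench, 58 mm from the shaft's axis, 30 degrees from the shaker's +x towards its +y; the other five follow round the shaft in steps of 60 degrees. Bore 31 mm across, flared to 35 mm at the rim, 131 mm above the bench; outside 39 mm across. z up
- vial0: glass vial with a white screw cap, straight 28 mm across over its whole height of 62 mm, about 35 g, standing loose on the bench; may be absent (3 to 5 of the five are there). The origin is the centre of its underside, z up
- vial1: glass vial with a white screw cap, straight 28 mm across over its whole height of 62 mm, about 35 g, standing loose on the bench; may be absent (3 to 5 of the five are there). The origin is the centre of its underside, z up
- vial2: glass vial with a white screw cap, straight 28 mm across over its whole height of 62 mm, about 35 g, standing loose on the bench; may be absent (3 to 5 of the five are there). The origin is the centre of its underside, z up
- vial3: glass vial with a white screw cap, straight 28 mm across over its whole height of 62 mm, about 35 g, standing loose on the bench; may be absent (3 to 5 of the five are there). The origin is the centre of its underside, z up
- vial4: glass vial with a white screw cap, straight 28 mm across over its whole height of 62 mm, about 35 g, standing loose on the bench; may be absent (3 to 5 of the five are there). The origin is the centre of its underside, z up
- sleeve: the long spacer sleeve: plain aluminium tube 26 mm across outside, bore 14.4 mm, 28 mm high, standing on end on the bench. The origin is the centre of its underside, z up. On the shoulder of the shaft its top is 3 mm above the caps of vials that stand in the cups
- short_sleeve: the short spacer sleeve, for shorter vials, not wanted here: the same tube, only 14 mm high. The origin is the centre of its underside, z up
- plate: hold-down plate: flat aluminium disc 130 mm across and 5 mm thick with a black hub 30 mm across and 15 mm high standing on its middle (20 mm over all), bore 14.4 mm through both, about 160 g; lies flat on the bench with the hub up. The origin is the centre of its underside, z up. In place it lies flat on the sleeve's top, over the caps, hub up
- collar: retaining collar: flat knurled grey ring 44 mm across and 12 mm high, bore 14.4 mm, lying flat on the bench. The origin is the centre of its underside, z up. In place it lies on the plate's hub; the shaft's taper then stands out above it
- start (a joint): green round start button, 28 mm across, in a black housing on the console: 0 = out, 0.006 m = fully pressed (takes about 5 N; springs back)
- start_top (a point): centre of the top of the start button, 127 mm above the bench when out; press straight down
- sample0: small amber glass vial with a black cap, 15 mm across, 42 mm tall; a bystander. The origin is the centre of its underside, z up
- sample1: another small amber vial, the same; a bystander. The origin is the centre of its underside, z up
- spatula: steel lab spatula lying on the bench, 160 mm long (x), 9 mm wide, 4 mm thick; a bystander. Origin at the middle of its underside
- dish: shallow white weighing dish, 64 mm across, 13 mm high; a bystander. The origin is the centre of its underside, z up
- jug: clear plastic jug, 114 mm across, 165 mm tall, handle to one side; a bystander. The origin is the centre of its underside, z up
- jar0: white plastic jar, 64 mm across, 115 mm tall; a bystander. The origin is the centre of its underside, z up
- jar1: brown jar with a black cap, 56 mm across, 90 mm tall; a bystander. The origin is the centre of its underside, z up
Not all that is in view belongs to the job. There is more than one size of the collar; the job needs the smaller.

How it is judged:
By the outcome, as a careful person would: the job done as asked, in the order asked, and still so for the second after the job is handed in, with the robot touching nothing.
Of vial0, vial1, vial2, vial3, vial4 only 3 to 5 are there at a start; the rules pass over those that are not, and their reading is None.
At some moment in a run one of sleeve, plate, collar may be knocked a few centimetres aside while the robot is not near it.
It also fails if it takes over 210 s, if anything falls off the work surface, if the arm or the gripper's body presses on something with over 40 N, if the wrist force passes 120 N, or if a joint passes its speed limit or range.

ROBOT

A 6-joint arm with a two-finger parallel gripper is mounted at the origin on the work surface. World frame = base frame: x ahead of the robot, y to its left, z up, the work surface at z = 0. Lengths are in m, angles in rad, forces in N, time in s.
With the tool pointing down it reaches from about 0.35 to 0.875 m from the base axis. Payload 4.2 kg.
Tool frame: the origin (TCP) lies midway between the tips of the shut fingers; the grasp point (between the pads) lies 19 mm behind it; z points along the fingers, y is the line along which they close (so a half turn about z gives the same grasp; the last joint's range is limited). The gripper opens to 85 mm and grips with 20 to 120 N. Pads are 22 mm wide; open, the fingers measure 114 mm over their backs; the gripper's body (76 mm by 85 mm) begins 54 mm behind the grasp point. The pads swing forward as they close: fully open they stand 13 mm farther back than shut.
Start: joints at [1.427, 0.385, 0.008, 0, -1.194, -0.259], TCP at [0.245, 0.575, 0.231] pointing down, gripper open.
Joint ranges: [-3.14, 3.14], [-1.21, 2.06], [-1.07, 1.41], [-3.16, 2.05], [-2.99, -0.16], [-3.1, 3.1]. Speed limits (rad/s): [2.79, 2.79, 3.14, 3.14, 3.14, 3.14].

INTERFACE

Orientations are given as a unit quaternion [x, y, z, w].
In Python, from workcell import r gives the robot as it stands.
- The arm moves only by the tool servo_tool, never from a script. Its argument "targets" is a list that holds one entry, the list of rows, each a list of 5 numbers: the shift along the world's x, y, z scaled (see below), then the turn about the world's z scaled (see below), then the closure, from -1 (fully open) to 1 (shut). In form: [[[tx, ty, tz, turn, jaw], ...]]. A call has 1 to 10 rows; each row is the pose to reach, as a shift and turn from the pose commanded when the call began; what a row does not reach only later rows make up. The controller multiplies each number of a shift by 750 mm and each number of a turn by 1.5 rad. A row lasts 1/12 s, in which the tool goes at most 41.7 mm and 7.16 degrees, less where a joint would pass 70% of its speed; a pose out of reach is approached as far as the arm can. A call with a number of a shift or a turn outside -1 to 1 is refused whole. A call with a gripper value outside its range is refused whole. The fingers move at their own pace and stop on an object; "grip_force" is the grip in N (left out, the last holds). Time passes only in rows, so rows that repeat a pose let the fingers close. It gives the time, the measured TCP pose, the force, the opening and the grip force at its end, in the units of the state.
- r.observe(): the state, without advancing time (a new reading comes with each control period).
- r.grab_frame(name): name is "side" or "top"; returns the picture (384x512x3 uint8, red, green, blue); there is no depth.
- r.get_calibration(name): a dict with "K" (3x3 intrinsics, pixels), "eye" and "orientation" of the camera in the world. Camera axes: x right, y down, z forward; pixel columns grow to the right and rows downward; lengths in m; the calibration is good to about 2 mm. A picture is of the moment at which its call begins. get_calibration takes no time and is no camera call.
- r.hand_in(): hands the job in; it is judged then, once.
The state is a dict: "clock": time; "joint_positions": joint angles; "dq": joint speeds; "joint_torque": joint torques, N m; "tool_pos": TCP position; "tool_rot": TCP orientation; "wrist_force": force on the tool from outside, world axes, zero at the start; "wrist_torque": the same for the moment, N m; "grip_width": finger opening in m; "finger_force": force on a finger pad.
Only numpy, scipy, OpenCV 4.12 (cv2) and the standard library are available. Lean on these libraries where they do the work, as an engineer would, in place of code of your own. Each camera call takes 0.05 s, during which the arm holds its last target. There are 200 camera calls.

## Working session

There is one attempt and no reset: what is moved stays moved. The work goes in short steps, Python scripts to look and compute and a tool call to move; the robot and the scene stay as the last step left them, time stands still between calls to the robot, and variables do not carry over. Pictures are saved under pics/ and viewed, at most 14 in all, crops included, and the job is handed in when it is done.

Besides the shell and the picture viewer there is one more tool, called after "Request:" as name(argument=value, ...), one argument or row to a line, values as JSON. servo_tool: Moves the arm, as the interface text tells. Shifts and turns lie within -1 to 1; 1 stands for 750 mm of shift or 1.5 rad of turn. Its arguments: {"type":"object","properties":{"targets":{"type":"array"},"grip_force":{"type":"number"}},"required":["targets"]}

```bash
mkdir -p pics; ls; python3 - <<'E'
from workcell import r
import cv2,numpy as np
for n in("top","side"):
    f=r.grab_frame(n); cv2.imwrite(f"pics/{n}0.png",cv2.resize(f[:,:,::-1],(800,600),interpolation=cv2.INTER_CUBIC)); np.save(f"pics/{n}0.npy",f)
    print(n,r.get_calibration(n))
print(r.observe())
E
```

```text
pics
top {'K': array([[476.49989216,   0.        , 253.22018222],
       [  0.        , 476.49989216, 191.23738409],
       [  0.        ,   0.        ,   1.        ]]), 'eye': array([ 0.27972558, -0.06465497,  1.88525194]), 'orientation': array([-0.70160319,  0.70826273, -0.06029009,  0.04981935])}
side {'K': array([[413.67739009,   0.        , 252.5566428 ],
       [  0.        , 413.67739009, 199.59727941],
       [  0.        ,   0.        ,   1.        ]]), 'eye': array([ 0.31494482, -1.22753146,  0.9906332 ]), 'orientation': array([ 0.8895171 , -0.07491857,  0.04516387, -0.44844929])}
{'clock': 0.1, 'joint_positions': array([ 1.42658988e+00,  3.85537732e-01,  6.73965184e-03, -4.49764543e-04,
       -1.19397070e+00, -2.58605922e-01]), 'dq': array([-0.00132626, -0.00316254,  0.00286092,  0.00201108, -0.00048672,
       -0.00076803]), 'joint_torque': array([-4.16630860e-05, -3.93317914e+01,  1.88928884e+01,  4.19791505e+00,
       -2.61766858e-03,  3.76789053e-07]), 'tool_pos': array([0.24477692, 0.57450663, 0.23028477]), 'tool_rot': array([ 9.79769147e-01, -2.00128467e-01, -1.52299322e-04,  9.96561724e-04]), 'wrist_force': array([ 0.567648  , -0.12417433, -0.07975502]), 'wrist_torque': array([-0.03029496,  0.0122662 , -0.02115364]), 'finger_force': 0.0, 'grip_width': 0.08518676107399253}
```

View pics/top0.png

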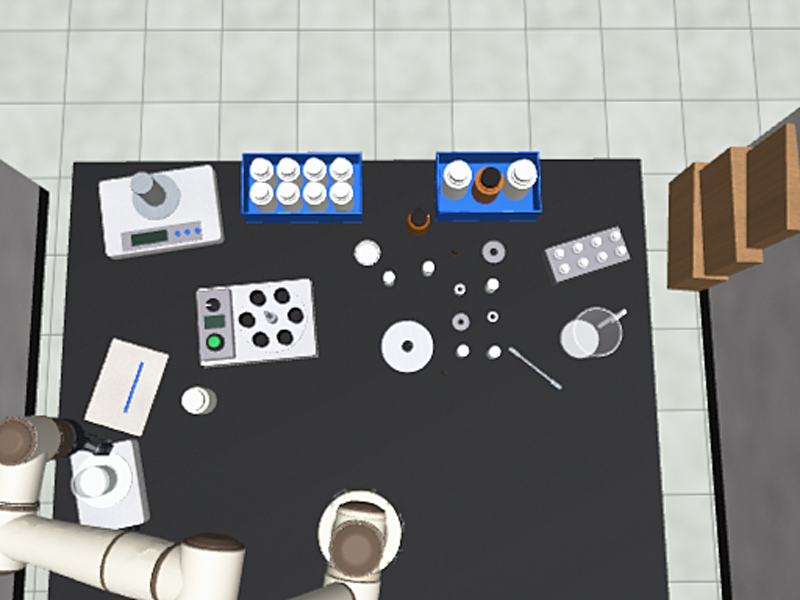

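View pics/side0.png

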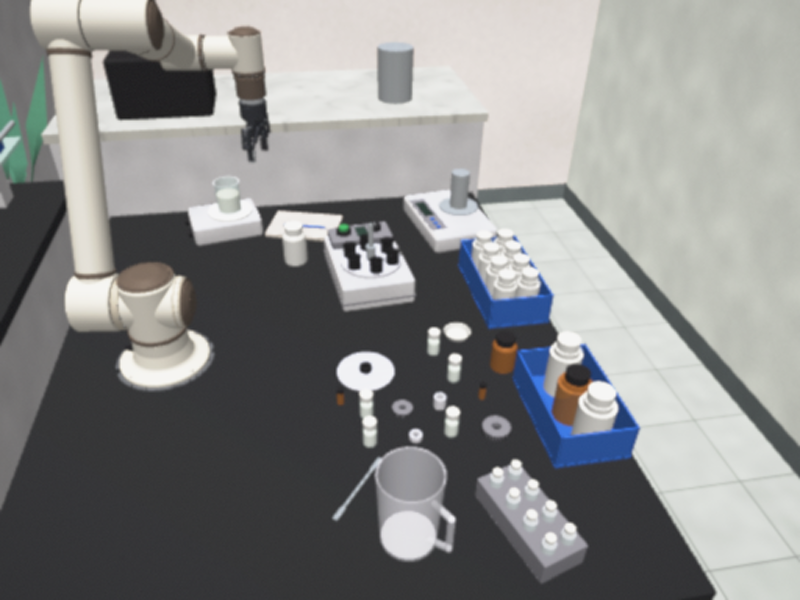

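The top view shows five white-capped vials at display (389,277), (428,267), (492,285), (462,351) and (494,351). The sleeves are at (460,289), the taller one judging by the side view, and (492,317). The collars are at (461,321), the smaller, and (494,251). The plate is at (407,346) and the shaker shaft at (270,317). Next I'll look at enlarged crops.

```bash
cat > h.py <<'E'
import numpy as np,cv2
from workcell import r
from scipy.spatial.transform import Rotation as R
from scipy.optimize import least_squares
class Cam:
    def __init__(s,n):
        c=r.get_calibration(n); s.n=n; s.K=c["K"]; s.e=c["eye"]; s.R=R.from_quat(c["orientation"]).as_matrix()
    def proj(s,P):
        q=(np.atleast_2d(P)-s.e)@s.R@s.K.T; return q[:,:2]/q[:,2:]
    def ray(s,uv,z):
        d=s.R@np.linalg.solve(s.K,[*uv,1]); return s.e+d*(z-s.e[2])/d[2]
    def grab(s): return r.grab_frame(s.n)
top,side=Cam("top"),Cam("side")
E
python3 - <<'E'
from h import *
f=np.load("pics/top0.npy")[:,:,::-1]
a=cv2.resize(f[145:250,230:340],None,fx=4,fy=4,interpolation=cv2.INTER_NEAREST)
b=cv2.resize(f[170:240,120:210],None,fx=4,fy=4,interpolation=cv2.INTER_NEAREST)
o=np.zeros((420,800,3),np.uint8); o[:,:440]=a; o[:280,440:]=b
cv2.imwrite("pics/c1.png",o)
P={"v_a":((249,177.3),.062),"v_b":((274,171),.062),"v_c":((315,182.5),.062),"v_d":((296,224.5),.062),"v_e":((316,225),.062),
"sl":((294.5,185),.028),"sh":((315,203),.014),"pl":((260.5,221.5),.02),"col":((295,205.5),.012),"big":((316,161),.012),"shaft":((173,203),.203)}
for k,(u,z) in P.items(): print(k,top.ray(u,z).round(3))
E
```

```text
v_a [ 0.621 -0.077  0.062]
v_b [ 0.645 -0.175  0.062]
v_c [ 0.599 -0.334  0.062]
v_d [ 0.436 -0.256  0.062]
v_e [ 0.433 -0.333  0.062]
sl [ 0.595 -0.257  0.028]
sh [ 0.524 -0.339  0.014]
pl [ 0.452 -0.121  0.02 ]
col [ 0.515 -0.259  0.012]
big [ 0.695 -0.348  0.012]
shaft [0.504 0.194 0.203]
```

View pics/c1.png

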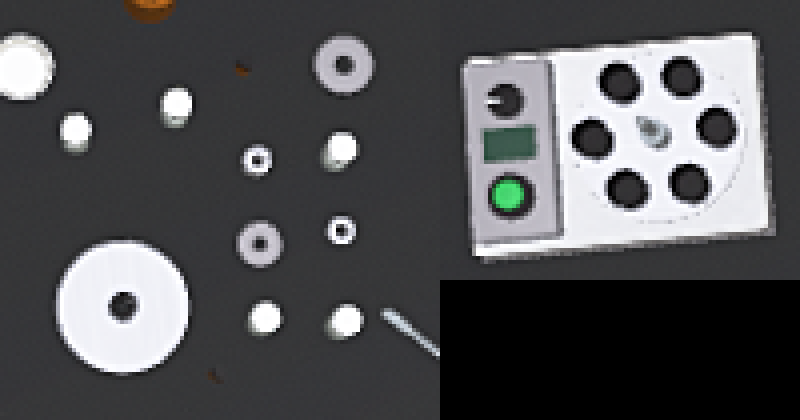

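The crop confirms it: five vials, the long sleeve at crop (257,160), the small collar at (260,243), the plate at (123,307), and six empty cups around the shaft. Next I'll fit silhouettes.

```bash
cat >> h.py <<'E'
S=8
def blob(c,f,P,win,thr=110,dark=False):
    """centroid (px) and area of the thresholded blob nearest the projection of P"""
    u0=np.round(c.proj(P)[0]).astype(int)-win; w=2*win+1
    g=f[u0[1]:u0[1]+w,u0[0]:u0[0]+w].astype(np.float32).mean(2)
    g=cv2.resize(g,None,fx=S,fy=S,interpolation=cv2.INTER_CUBIC)
    m=((g<thr) if dark else (g>thr)).astype(np.uint8)
    n,l,st,ce=cv2.connectedComponentsWithStats(m)
    d=[np.hypot(*(ce[i]-S*w/2)) if st[i,4]>S*S*4 else 1e9 for i in range(1,n)]
    if not d or min(d)>1e8: return None
    i=1+int(np.argmin(d))
    h,_=cv2.findContours((l==i).astype(np.uint8),cv2.RETR_EXTERNAL,cv2.CHAIN_APPROX_NONE)
    M=cv2.moments(max(h,key=cv2.contourArea))
    return (np.array([M["m10"],M["m01"]])/M["m00"]+.5)/S-.5+u0, M["m00"]/S/S
A=np.linspace(0,2*np.pi,60)
def sil(c,x,y,cyl):
    """silhouette centroid+area; cyl = [(radius,z),...]"""
    p=np.vstack([np.c_[x+q*np.cos(A),y+q*np.sin(A),0*A+z] for q,z in cyl])
    h=cv2.convexHull((c.proj(p)*64).astype(np.float32)); M=cv2.moments(h)
    return np.array([M["m10"],M["m01"]])/M["m00"]/64, M["m00"]/4096
CY={"v":[(.014,0),(.014,.062)],"sl":[(.013,0),(.013,.028)],"sh":[(.013,0),(.013,.014)],"pl":[(.065,0),(.065,.005)],"col":[(.022,0),(.022,.012)]}
def locate(c,f,k,xy,win=None,thr=110):
    cyl=CY[k]; win=win or (22 if k=="pl" else 10)
    b=blob(c,f,[*xy,cyl[1][1]/2],win,thr)
    if b is None: return None
    s=least_squares(lambda q:sil(c,*q,cyl)[0]-b[0],xy,diff_step=1e-3)
    return s.x,b[1],sil(c,*s.x,cyl)[1]
E
python3 - <<'E'
from h import *
T=np.load("pics/top0.npy");D=np.load("pics/side0.npy")
P=dict(va=(.621,-.077),vb=(.645,-.175),vc=(.599,-.334),vd=(.436,-.256),ve=(.433,-.333),sl=(.595,-.257),sh=(.524,-.339),pl=(.452,-.121),col=(.515,-.259))
for k,p in P.items():
    kk="v" if k[0]=="v" else k
    for c,f in((top,T),(side,D)):
        o=locate(c,f,kk,p,win=(None if c is top else (28 if k=="pl" else 15)),thr=100)
        print(k,c.n,o and (o[0].round(4),round(o[1],1),round(o[2],1)))
def cups(q): return [(q[0]+.058*np.cos(q[2]+np.pi/6+i*np.pi/3),q[1]+.058*np.sin(q[2]+np.pi/6+i*np.pi/3)) for i in range(6)]
CC=[(.0195,.098),(.0195,.131)]
for c,f in((top,T),(side,D)):
  q=np.array([.5,.19,.1])
  for it in range(5):
    B=[blob(c,f,[*u,.115],8,110,True) for u in cups(q)]
    fn=lambda q:np.ravel([sil(c,*u,CC)[0]-b[0] for u,b in zip(cups(q),B)])
    s=least_squares(fn,q,diff_step=1e-3); q=s.x
  print(c.n,q.round(4),"res",s.fun.round(2),[round(b[1],1) for b in B],round(sil(c,*cups(q)[0],CC)[1],1))
  print(np.round(cups(q),4).tolist())
# button: green blob
for c,f in((top,T),(side,D)):
  F=f.astype(float); m=np.clip((F[:,:,1]-np.maximum(F[:,:,0],F[:,:,2]))-40,0,None)
  v,u=np.indices(m.shape); uv=((m*u).sum()/m.sum(),(m*v).sum()/m.sum()); print(c.n,"btn",c.ray(uv,.125).round(4))
E
```

```text
va top (array([ 0.6255, -0.0756]), 59.5, 59.0)
va side (array([ 0.6234, -0.0746]), 143.9, 127.8)
vb top (array([ 0.6503, -0.1755]), 61.2, 60.9)
vb side (array([ 0.6484, -0.1744]), 155.4, 140.2)
vc top (array([ 0.6046, -0.3364]), 62.7, 63.5)
vc side (array([ 0.5994, -0.3201]), 248.7, 163.2)
vd top (array([ 0.4397, -0.258 ]), 54.1, 55.7)
vd side (array([ 0.4402, -0.2403]), 410.2, 154.5)
ve top (array([ 0.4354, -0.3364]), 57.9, 59.5)
ve side (array([ 0.4336, -0.3222]), 238.6, 168.0)
sl top (array([ 0.5989, -0.2562]), 44.0, 41.7)
sl side (array([ 0.6057, -0.2819]), 208.0, 82.2)
sh top (array([ 0.5285, -0.3392]), 41.5, 37.5)
sh side (array([ 0.5272, -0.3394]), 76.5, 63.8)
pl top (array([ 0.4551, -0.1205]), 880.5, 846.1)
pl side (array([ 0.4522, -0.1378]), 927.3, 746.7)
col top (array([ 0.5159, -0.2577]), 97.9, 100.4)
col side (array([ 0.5153, -0.2543]), 107.2, 130.4)
top [0.5164 0.2072 0.0861] res [-0.01  0.04  0.04 -0.01 -0.02 -0.04  0.01  0.03 -0.02 -0.02 -0.    0.01] [79.3, 78.5, 77.5, 76.7, 75.7, 76.7] 105.1
[[0.5639, 0.2404], [0.5114, 0.2649], [0.4639, 0.2317], [0.4689, 0.1739], [0.5214, 0.1494], [0.5689, 0.1826]]
side [0.5179 0.2203 0.0876] res [-2.73 -0.75  2.81  0.92 -1.22 -1.39  1.65  1.    0.26 -1.76 -0.8   2.18] [164.5, 92.7, 116.3, 112.1, 72.1, 179.3] 98.6
[[0.5654, 0.2536], [0.5128, 0.2781], [0.4653, 0.2448], [0.4704, 0.1871], [0.5229, 0.1626], [0.5704, 0.1958]]
top btn [0.4588 0.3398 0.125 ]
side btn [0.4582 0.3353 0.125 ]
```

Request:
servo_tool(
  targets=[
    [[0.254,-0.433,0.04,0.268,-0.2],[0.254,-0.433,0.04,0.268,-0.2],[0.254,-0.433,0.04,0.268,-0.2],[0.254,-0.433,0.04,0.268,-0.2],[0.254,-0.433,0.04,0.268,-0.2],[0.254,-0.433,0.04,0.268,-0.2],[0.254,-0.433,0.04,0.268,-0.2],[0.254,-0.433,0.04,0.268,-0.2],[0.254,-0.433,0.04,0.268,-0.2],[0.254,-0.433,0.04,0.268,-0.2]],
  ],
  grip_force=30,
)

```text
clock: 0.93
tool_pos: [0.4373, 0.2454, 0.2618]
tool_rot: [1.0, -0.003, 0.0, 0.0]
wrist_force: [0.4, 0.0, 0.3]
grip_width: 0.0513
finger_force: 0.0
```

Request:
servo_tool(
  targets=[
    [[0.254,-0.433,-0.02,0,-0.2],[0.254,-0.433,-0.02,0,-0.2],[0.254,-0.433,-0.02,0,-0.2],[0.254,-0.433,-0.02,0,-0.2],[0.254,-0.433,-0.02,0,-0.2],[0.254,-0.433,-0.02,0,-0.2],[0.254,-0.433,-0.02,0,-0.2],[0.254,-0.433,-0.02,0,-0.2],[0.254,-0.433,-0.02,0,-0.2],[0.254,-0.433,-0.02,0,-0.2]],
  ],
)

```text
clock: 1.77
tool_pos: [0.6279, -0.0798, 0.244]
tool_rot: [1.0, -0.003, -0.001, 0.001]
wrist_force: [1.0, 0.4, 0.4]
grip_width: 0.0512
finger_force: 0.0
```

Request:
servo_tool(
  targets=[
    [[0,0,0,0,-0.2],[0,0,0,0,-0.2]],
  ],
)

```text
clock: 1.93
tool_pos: [0.6256, -0.0746, 0.2454]
tool_rot: [1.0, -0.001, -0.001, -0.0]
wrist_force: [0.5, 1.3, 0.0]
grip_width: 0.0513
finger_force: 0.0
```

```bash
python3 - <<'E'
from h import *
f=top.grab(); print(r.observe()["tool_pos"])
q=[.5164,.2072,.0861]
x0,y0,k=125,172,9
o=cv2.resize(f[y0:y0+65,x0:x0+85][:,:,::-1],None,fx=k,fy=k,interpolation=cv2.INTER_CUBIC)
def circ(x,y,R,z,col):
    p=(top.proj(np.c_[x+R*np.cos(A),y+R*np.sin(A),0*A+z])-[x0,y0]+.5)*k
    cv2.polylines(o,[p.astype(np.int32)],True,col,1)
for i in range(6):
    a=q[2]+np.pi/6+i*np.pi/3; x,y=q[0]+.058*np.cos(a),q[1]+.058*np.sin(a)
    circ(x,y,.0195,.131,(0,0,255)); circ(x,y,.0195,.098,(255,0,0))
circ(q[0],q[1],.08,.098,(0,255,255));circ(q[0],q[1],.003,.203,(0,0,255));circ(q[0],q[1],.013,.137,(255,0,0));circ(.4588,.3398,.014,.127,(0,0,255))
cv2.imwrite("pics/c2.png",o)
E
```

```text
[ 0.62553332 -0.07387608  0.24596662]
```

View pics/c2.png

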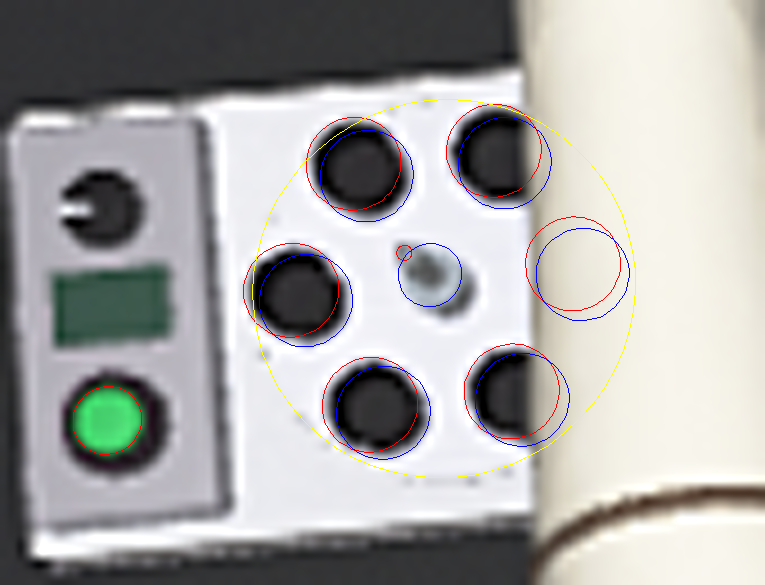

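The dark cup discs sit between the predicted rim and base circles, so it's unclear which edge I'm seeing. I'll check intensity profiles to settle that.

```bash
python3 - <<'E'
from h import *
from scipy.ndimage import map_coordinates as mc
f=np.load("pics/top0.npy").astype(float).mean(2)
q=np.array([.5164,.2072,.0861])
for i in range(6):
    a=q[2]+np.pi/6+i*np.pi/3; x,y=q[0]+.058*np.cos(a),q[1]+.058*np.sin(a)
    t,b=top.proj([[x,y,.131],[x,y,.098]]); d=(b-t)/np.linalg.norm(b-t); n=np.array([-d[1],d[0]])
    s=np.arange(-9,11)
    for e in((d,n) if i in(1,3) else(d,)):
        p=t+s[:,None]*e; print(i,"d" if e is d else "n",np.linalg.norm(b-t).round(2),mc(f,[p[:,1],p[:,0]],order=1).round().astype(int))
print("rim radius px",.0195/top.e[2]*0+ .0195*476.5/(1.885-.131))
t,b=top.proj([[q[0],q[1],.203],[q[0],q[1],.098]]);d=(b-t)/np.linalg.norm(b-t);print(np.linalg.norm(b-t),"shoulder top at",np.linalg.norm(top.proj([[q[0],q[1],.137]])[0]-t))
p=t+np.arange(-6,14)[:,None]*d; print(mc(f,[p[:,1],p[:,0]],order=1).round().astype(int))
E
```

```text
0 d 2.03 [245 242 241 244 203  33   8  27  53  51  50  50  51  40  15  52 201 249
 246 244]
1 d 1.98 [230 249 244 246 187  46   6  29  54  50  50  50  50  46  26  58 191 249
 248 247]
1 n 1.98 [252 245 245 251 140  25  30  52  51  50  51  47  32  37 172 242 243 239
 242 244]
2 d 1.73 [245 243 245 249 204  57   6  36  52  52  53  52  52  43  21  82 207 250
 245 242]
3 d 1.51 [244 243 245 249 197  47   9  39  53  52  52  53  54  41  33 117 228 218
 229 236]
3 n 1.51 [248 244 248 243 153  23  38  54  53  52  54  54  37  26 143 236 247 243
 242 244]
4 d 1.59 [176 246 247 248 234  79   9  39  55  52  52  52  51  43  30 108 232 247
 237 219]
5 d 1.86 [248 240 241 247 204  64   7  34  52  51  52  51  52  47  26  92 213 250
 247 250]
rim radius px 5.297462941847207
5.872479054405064 shoulder top at 3.7720957656614127
[153 211 252 248 244 180 161 161 112  93  95 123 187 174 105 134 236 247
 244 244]
```

Request:
servo_tool(
  targets=[
    [[0,-0.001,-0.1,0,-0.2],[0,-0.001,-0.2,0,-0.2],[0,-0.001,-0.25,0,-0.2],[0,-0.001,-0.28,0,-0.2],[0,-0.001,-0.28,0,-0.2],[0,-0.001,-0.28,0,-0.2],[0,-0.001,-0.28,0,0.6],[0,-0.001,-0.28,0,0.6],[0,-0.001,-0.28,0,0.6],[0,-0.001,-0.28,0,0.6]],
  ],
)

```text
clock: 2.82
tool_pos: [0.628, -0.0748, 0.0398]
tool_rot: [1.0, -0.0, 0.003, -0.0]
wrist_force: [-0.4, 0.2, -0.1]
grip_width: 0.0271
finger_force: 29.8
```

Request:
servo_tool(
  targets=[
    [[0,0,0,0,0.6],[0,0,0,0,0.6],[0,0,0.05,0,0.6],[0,0,0.1,0,0.6],[0,0,0.1,0,0.6],[0,0,0.1,0,0.6]],
  ],
)

```text
clock: 3.32
tool_pos: [0.6279, -0.0752, 0.115]
tool_rot: [1.0, -0.0, 0.004, -0.0]
wrist_force: [-0.2, -0.6, -0.7]
grip_width: 0.0271
finger_force: 29.9
```

```bash
python3 - <<'E'
from h import *
f=side.grab(); print(r.observe()["tool_pos"],r.observe()["tool_rot"])
t=top.grab()
x,y,k=np.array([*side.proj(r.observe()["tool_pos"])[0].astype(int),5]); a=f[y-50:y+40,x-45:x+45]
x,y=top.proj(r.observe()["tool_pos"])[0].astype(int); b=t[y-45:y+45,x-40:x+40]
o=np.hstack([cv2.resize(a,(420,420)),cv2.resize(b,(373,420))])
cv2.imwrite("pics/c3.png",o[:,:,::-1])
E
```

```text
[ 0.6263139  -0.07521523  0.11283641] [ 9.99998729e-01 -6.34652847e-04  1.40777044e-03 -3.96733014e-04]
```

View pics/c3.png

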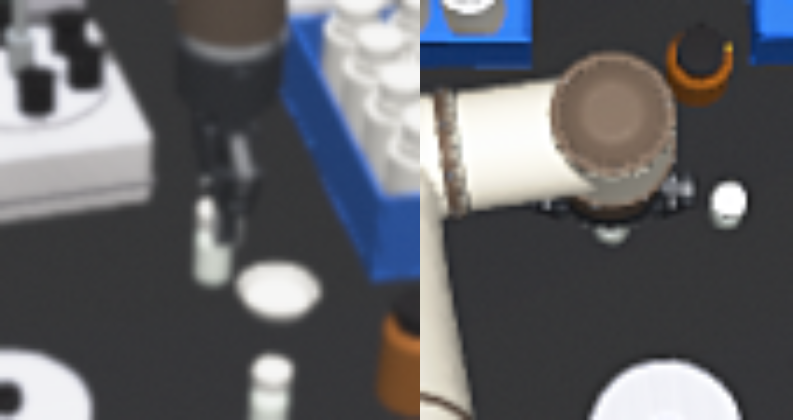

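The vial is held upright between the fingers at crop (212,240). Next I'll carry it to cup 5.

Request:
servo_tool(
  targets=[
    [[0,0,0.08,0,0.6],[-0.03,0.1,0.133,0,0.6],[-0.05,0.2,0.133,0,0.6],[-0.077,0.343,0.133,0,0.6],[-0.077,0.343,0.133,0,0.6],[-0.077,0.343,0.133,0,0.6],[-0.077,0.343,0.133,0,0.6],[-0.077,0.343,0.133,0,0.6],[-0.077,0.343,0.133,0,0.6],[-0.077,0.343,0.133,0,0.6]],
  ],
)

```text
clock: 4.25
tool_pos: [0.5672, 0.1832, 0.2097]
tool_rot: [1.0, 0.001, -0.001, 0.001]
wrist_force: [0.1, -1.1, -0.4]
grip_width: 0.0271
finger_force: 29.9
```

Request:
servo_tool(
  targets=[
    [[0,0,-0.02,0,0.6],[0,0,-0.04,0,0.6],[0,0,-0.05,0,0.6],[0,0,-0.06,0,0.6],[0,0,-0.06,0,0.6]],
  ],
)

```text
clock: 4.67
tool_pos: [0.5696, 0.1802, 0.1671]
tool_rot: [1.0, -0.0, 0.001, 0.001]
wrist_force: [-0.3, -3.0, 5.4]
grip_width: 0.0272
finger_force: 29.1
```

```bash
python3 - <<'E'
from h import *
f=side.grab(); s=r.observe(); print(s["tool_pos"],s["wrist_force"],s["wrist_torque"])
x,y=side.proj([.5155,.2064,.12])[0].astype(int); a=f[y-50:y+40,x-50:x+50]
cv2.imwrite("pics/c4.png",cv2.resize(a,(660,594),interpolation=cv2.INTER_CUBIC)[:,:,::-1])
E
```

```text
[0.56944786 0.18019305 0.16723417] [ 0.10087139 -2.50271481  4.71855382] [-0.86717843 -0.09823733  0.05321365]
```

View pics/c4.png

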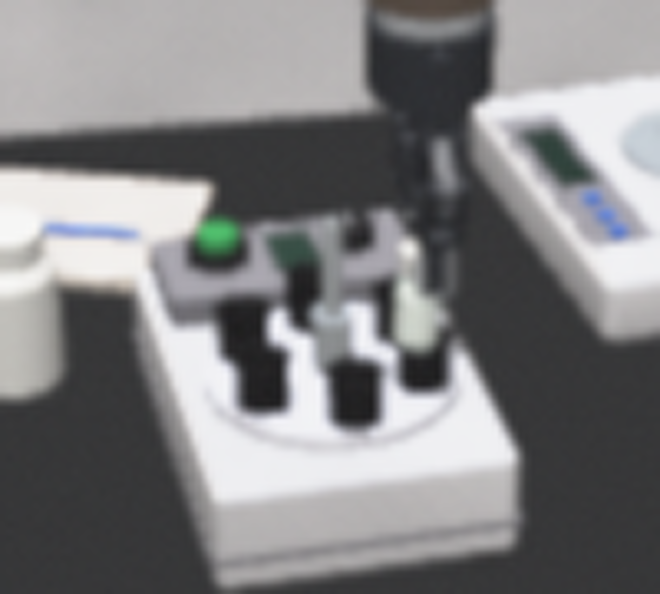

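Request:
servo_tool(
  targets=[
    [[0,0,0.04,0,0.6],[0,0,0.04,0,0.6],[0,0,0.04,0,0.6],[0,0,0.04,0,0.6]],
  ],
)

```text
clock: 5.05
tool_pos: [0.5681, 0.1813, 0.1957]
tool_rot: [1.0, -0.001, -0.0, -0.0]
wrist_force: [-0.5, 0.2, -0.6]
grip_width: 0.027
finger_force: 29.9
```

```bash
python3 - <<'E'
from h import *
f=side.grab(); s=r.observe(); p=s["tool_pos"]; print(p,s["wrist_force"],s["wrist_torque"])
t=top.grab()
def crop(c,f,P,hw,k,lines):
    x,y=c.proj(P)[0].astype(int); x0,y0=x-hw,y-hw
    o=cv2.resize(f[y0:y+hw,x0:x+hw][:,:,::-1],None,fx=k,fy=k,interpolation=cv2.INTER_CUBIC)
    for L,col in lines: cv2.polylines(o,[((c.proj(L)-[x0,y0]+.5)*k).astype(np.int32)],False,col,1)
    return o
ci=lambda x,y,R,z:np.c_[x+R*np.cos(A),y+R*np.sin(A),0*A+z]
b=p-[0,0,.0353]; L=[]
for z in(b[2],b[2]+.062): L.append((ci(p[0],p[1],.014,z),(0,0,255)))
for s_ in(-.014,.014): L.append(([[p[0]+s_,p[1],b[2]],[p[0]+s_,p[1],b[2]+.062]],(0,0,255)))
for i in range(6):
    a=.0861+np.pi/6+i*np.pi/3; L.append((ci(.5155+.058*np.cos(a),.2064+.058*np.sin(a),.0195,.131),(255,0,0)))
L+=[([[.5155,.2064,.137],[.5155,.2064,.203]],(255,0,0))]
o=np.hstack([crop(side,f,[.54,.2,.15],32,9,L)])
cv2.imwrite("pics/c5.png",o)
E
```

```text
[0.56780634 0.18124846 0.19515788] [ 0.04469933 -0.59425514 -0.88736247] [ 0.00792989  0.02266874 -0.00620456]
```

View pics/c5.png

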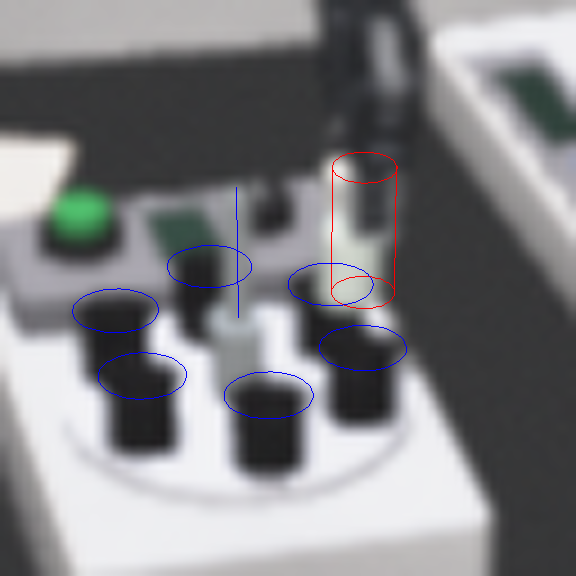

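The held vial sits about 4–5 mm towards -x of the TCP: its centre is near column 352 against the predicted 363. The cup rims agree with the model. I'll shift to compensate and insert.

Request:
servo_tool(
  targets=[
    [[0.006,-0.002,0,0,0.6],[0.006,-0.002,0,0,0.6],[0.006,-0.002,-0.02,0,0.6],[0.006,-0.002,-0.035,0,0.6],[0.006,-0.002,-0.045,0,0.6],[0.006,-0.002,-0.05,0,0.6],[0.006,-0.002,-0.055,0,0.6],[0.006,-0.002,-0.055,0,0.6]],
  ],
)

```text
clock: 5.82
tool_pos: [0.5728, 0.1806, 0.154]
tool_rot: [1.0, -0.0, -0.0, 0.0]
wrist_force: [2.3, 0.4, -1.5]
grip_width: 0.0271
finger_force: 29.7
```

Request:
servo_tool(
  targets=[
    [[0,0,-0.01,0,0.6],[0,0,-0.018,0,0.6],[0,0,-0.022,0,0.6],[0,0,-0.022,0,0.6]],
  ],
)

```text
clock: 6.15
tool_pos: [0.5729, 0.1806, 0.1381]
tool_rot: [1.0, -0.0, 0.0, 0.0]
wrist_force: [2.5, 0.0, -0.9]
grip_width: 0.0272
finger_force: 29.8
```

Request:
servo_tool(
  targets=[
    [[0,0,0,0,0.05],[0,0,0,0,0.05],[0,0,0,0,0.05],[0,0,0.04,0,0.05],[0,0,0.08,0,0.05],[0,0,0.12,0,0.05],[0,0,0.12,0,0.05]],
  ],
)

```text
clock: 6.73
tool_pos: [0.5757, 0.1814, 0.2355]
tool_rot: [1.0, 0.0, 0.006, -0.002]
wrist_force: [1.0, -0.3, 1.5]
grip_width: 0.0408
finger_force: 0.0
```

Request:
servo_tool(
  targets=[
    [[0.102,-0.474,0,0,-0.2],[0.102,-0.474,0,0,-0.2],[0.102,-0.474,0,0,-0.2],[0.102,-0.474,0,0,-0.2],[0.102,-0.474,0,0,-0.2],[0.102,-0.474,0,0,-0.2],[0.102,-0.474,0,0,-0.2],[0.102,-0.474,0,0,-0.2],[0.102,-0.474,0,0,-0.2],[0.102,-0.474,0,0,-0.2]],
  ],
)

```text
clock: 7.57
tool_pos: [0.649, -0.1805, 0.227]
tool_rot: [1.0, -0.004, -0.001, 0.0]
wrist_force: [0.9, 0.5, -0.2]
grip_width: 0.0517
finger_force: 0.0
```

Request:
servo_tool(
  targets=[
    [[0,0,0,0,-0.2],[0,0,0,0,-0.2],[0,0,0,0,-0.2]],
  ],
)

```text
clock: 7.82
tool_pos: [0.649, -0.1739, 0.2283]
tool_rot: [1.0, 0.0, -0.0, -0.0]
wrist_force: [0.3, -0.6, 0.0]
grip_width: 0.0514
finger_force: 0.0
```

```bash
cat >> h.py <<'E'
def crop(c,f,P,hw,k,lines=()):
    x,y=c.proj(P)[0].astype(int); x0,y0=x-hw,y-hw
    o=cv2.resize(f[max(y0,0):y+hw,x0:x+hw][:,:,::-1],None,fx=k,fy=k,interpolation=cv2.INTER_CUBIC)
    for L,col in lines: cv2.polylines(o,[((c.proj(L)-[x0,max(y0,0)]+.5)*k).astype(np.int32)],False,col,1)
    return o
ci=lambda x,y,R,z:np.c_[x+R*np.cos(A),y+R*np.sin(A),0*A+z]
def cup(i,x=.5155,y=.2064,t=.0861):
    a=t+np.pi/6+i*np.pi/3; return np.array([x+.058*np.cos(a),y+.058*np.sin(a)])
E
python3 - <<'E'
from h import *
f=side.grab(); print(r.observe()["tool_pos"])
L=[(ci(*cup(5),.014,z),(0,0,255)) for z in(.1,.162)]+[(ci(*cup(i),.0195,.131),(255,0,0)) for i in range(6)]
L+=[([[.5155,.2064,.137],[.5155,.2064,.203]],(255,0,0))]
a=crop(side,f,[.53,.2,.14],28,8,L)
p=[.6485,-.175]
L=[(ci(*p,.014,z),(0,0,255)) for z in(0,.062)]
b=crop(side,f,[*p,.05],22,8,L)
o=np.zeros((448,800,3),np.uint8);o[:,:448]=a;o[:352,448:]=b
cv2.imwrite("pics/c6.png",o)
E
```

```text
[ 0.64907687 -0.1736527   0.22846579]
```

View pics/c6.png

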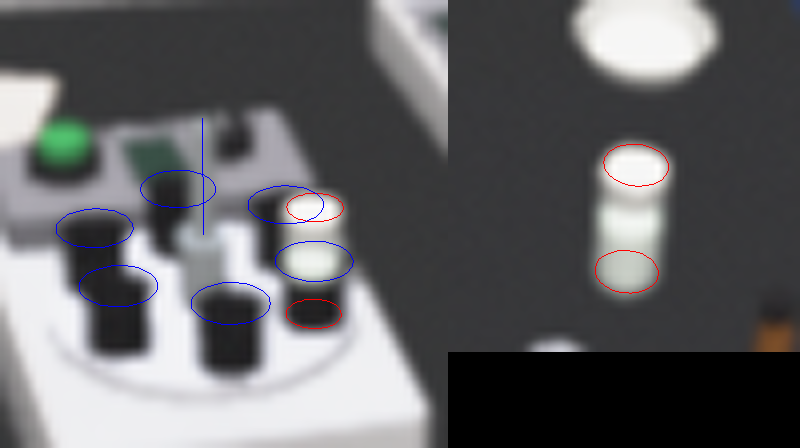

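The first vial stands in its cup and the overlay matches. The next vial's overlay also fits, so I'll grasp it with more settling time.

Request:
servo_tool(
  targets=[
    [[-0.001,-0.001,-0.1,0,-0.2],[-0.001,-0.001,-0.2,0,-0.2],[-0.001,-0.001,-0.24,0,-0.2],[-0.001,-0.001,-0.257,0,-0.2],[-0.001,-0.001,-0.257,0,-0.2],[-0.001,-0.001,-0.257,0,-0.2],[-0.001,-0.001,-0.257,0,-0.2],[-0.001,-0.001,-0.257,0,-0.2]],
  ],
)

```text
clock: 8.53
tool_pos: [0.6504, -0.1753, 0.0381]
tool_rot: [1.0, 0.001, 0.002, 0.0]
wrist_force: [0.1, 0.0, -0.1]
grip_width: 0.0516
finger_force: 0.0
```

Request:
servo_tool(
  targets=[
    [[0,0,0,0,0.6],[0,0,0,0,0.6],[0,0,0,0,0.6],[0,0,0,0,0.6]],
  ],
)

```text
clock: 8.87
tool_pos: [0.6503, -0.1758, 0.0386]
tool_rot: [1.0, -0.0, 0.003, 0.0]
wrist_force: [-0.8, 2.3, 6.6]
grip_width: 0.0267
finger_force: 29.4
```

Request:
servo_tool(
  targets=[
    [[0,0,0.03,0,0.6],[0,0,0.07,0,0.6],[0,0,0.12,0,0.6],[0,0,0.12,0,0.6],[0,0,0.12,0,0.6],[0,0,0.12,0,0.6]],
  ],
)

```text
clock: 9.37
tool_pos: [0.6481, -0.1756, 0.126]
tool_rot: [1.0, -0.001, 0.0, -0.0]
wrist_force: [1.1, 0.7, -0.7]
grip_width: 0.0274
finger_force: 29.9
```

```bash
python3 - <<'E'
from h import *
f=side.grab(); p=r.observe()["tool_pos"]; print(p)
L=[(ci(p[0],p[1],.014,p[2]-.0355+z),(0,0,255)) for z in(0,.062)]
a=crop(side,f,p,22,12,L)
cv2.imwrite("pics/c7.png",a)
E
```

```text
[ 0.64761528 -0.17564266  0.12495259]
```

View pics/c7.png

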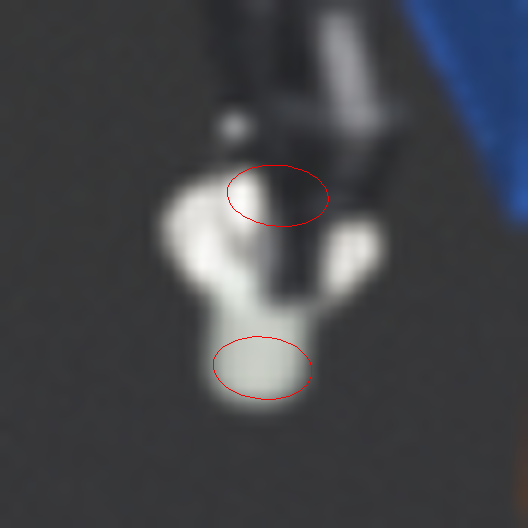

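The vial is held about 1 mm towards -x of the TCP, with its bottom at (258,370) against (262,368) predicted. Next is cup 4.

Request:
servo_tool(
  targets=[
    [[0,0.05,0.113,0,0.6],[-0.168,0.432,0.113,0,0.6],[-0.168,0.432,0.113,0,0.6],[-0.168,0.432,0.113,0,0.6],[-0.168,0.432,0.113,0,0.6],[-0.168,0.432,0.113,0,0.6],[-0.168,0.432,0.113,0,0.6],[-0.168,0.432,0.113,0,0.6],[-0.168,0.432,0.113,0,0.6],[-0.168,0.432,0.113,0,0.6]],
  ],
)

```text
clock: 10.25
tool_pos: [0.5205, 0.1532, 0.2104]
tool_rot: [1.0, 0.003, 0.0, -0.0]
wrist_force: [0.7, -1.2, -0.3]
grip_width: 0.0269
finger_force: 29.9
```

Request:
servo_tool(
  targets=[
    [[0,0,0,0,0.6],[0,0,0,0,0.6],[0,0,-0.02,0,0.6],[0,0,-0.04,0,0.6],[0,0,-0.055,0,0.6],[0,0,-0.065,0,0.6],[0,0,-0.07,0,0.6],[0,0,-0.07,0,0.6]],
  ],
)

```text
clock: 10.92
tool_pos: [0.5222, 0.1469, 0.1565]
tool_rot: [1.0, -0.001, -0.001, 0.001]
wrist_force: [-0.0, -0.3, -0.1]
grip_width: 0.0273
finger_force: 30.1
```

Request:
servo_tool(
  targets=[
    [[0,0,-0.012,0,0.6],[0,0,-0.024,0,0.6],[0,0,-0.024,0,0.6],[0,0,-0.024,0,0.05],[0,0,-0.024,0,0.05],[0,0,-0.024,0,0.05],[0,0,0.02,0,0.05],[0,0,0.06,0,0.05],[0,0,0.1,0,0.05],[0,0,0.1,0,0.05]],
  ],
)

```text
clock: 11.75
tool_pos: [0.5258, 0.1496, 0.24]
tool_rot: [1.0, 0.0, 0.006, -0.002]
wrist_force: [1.0, 1.0, 0.6]
grip_width: 0.0406
finger_force: 0.0
```

Request:
servo_tool(
  targets=[
    [[0.054,-0.32,0,0,-0.2],[0.054,-0.32,0,0,-0.2],[0.054,-0.32,0,0,-0.2],[0.054,-0.32,0,0,-0.2],[0.054,-0.32,0,0,-0.2],[0.054,-0.32,0,0,-0.2],[0.054,-0.32,0,0,-0.2]],
  ],
)

```text
clock: 12.33
tool_pos: [0.5633, -0.0966, 0.2325]
tool_rot: [1.0, -0.003, -0.0, 0.0]
wrist_force: [-0.4, 0.4, -0.0]
grip_width: 0.0514
finger_force: 0.0
```

Request:
servo_tool(
  targets=[
    [[0.054,-0.325,0,0,-0.2],[0.054,-0.325,0,0,-0.2],[0.054,-0.325,0,0,-0.2],[0.054,-0.325,0,0,-0.2],[0.054,-0.325,0,0,-0.2],[0.054,-0.325,0,0,-0.2],[0.054,-0.325,0,0,-0.2],[0.054,-0.325,0,0,-0.2],[0.054,-0.325,0,0,-0.2],[0.054,-0.325,0,0,-0.2]],
  ],
)

```text
clock: 13.17
tool_pos: [0.6035, -0.3344, 0.233]
tool_rot: [1.0, 0.0, 0.0, -0.0]
wrist_force: [0.3, 0.2, 0.6]
grip_width: 0.0509
finger_force: 0.0
```

```bash
python3 - <<'E'
from h import *
f=side.grab(); print(r.observe()["tool_pos"])
np.save("pics/s7.npy",f)
V=dict(vc=(.6026,-.336),vd=(.438,-.2575),ve=(.4336,-.336))
L=[(ci(*p,.014,z),(0,0,255)) for p in V.values() for z in(0,.062)]
L+=[(ci(.5970,-.2562,.013,z),(255,0,0)) for z in(0,.028)]+[(ci(.5145,-.256,.022,z),(255,0,0)) for z in(0,.012)]
a=crop(side,f,[.51,-.28,.03],60,6,L)
c=cv2.resize(crop(side,f,[.53,.2,.14],26,3,[(ci(*cup(4),.014,.162),(0,0,255))]),None,fx=.5,fy=.5)
cv2.imwrite("pics/c8.png",a[:600]); cv2.imwrite("pics/c8b.png",c)
E
```

```text
[ 0.60364616 -0.33416152  0.23326964]
```

View pics/c8.png

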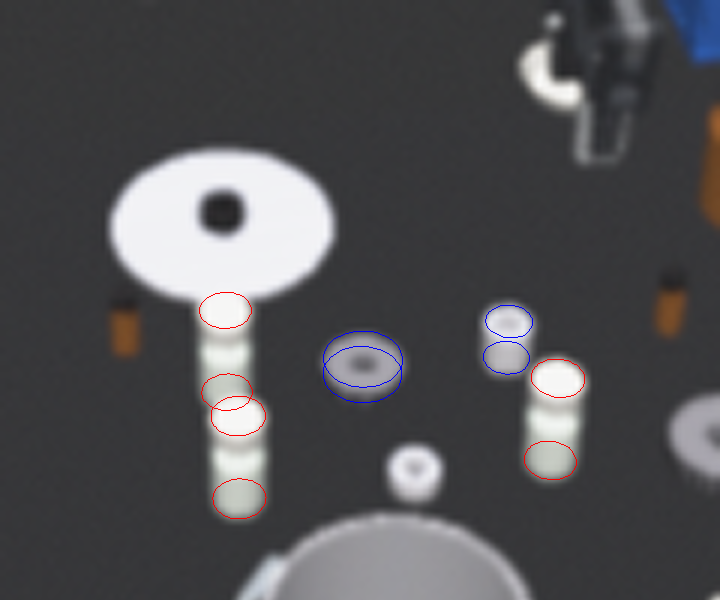

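All the overlays for the vials, long sleeve and collar match the side picture to within a pixel. I'll pick up vial c for cup 3.

Request:
servo_tool(
  targets=[
    [[-0.003,-0.002,-0.1,0,-0.2],[-0.003,-0.002,-0.2,0,-0.2],[-0.003,-0.002,-0.24,0,-0.2],[-0.003,-0.002,-0.263,0,-0.2],[-0.003,-0.002,-0.263,0,-0.2],[-0.003,-0.002,-0.263,0,-0.2],[-0.003,-0.002,-0.263,0,-0.2],[-0.003,-0.002,-0.263,0,-0.2]],
  ],
)

```text
clock: 13.88
tool_pos: [0.6033, -0.3371, 0.0385]
tool_rot: [1.0, 0.001, 0.002, 0.001]
wrist_force: [-0.1, -0.3, 0.2]
grip_width: 0.0508
finger_force: 0.0
```

Request:
servo_tool(
  targets=[
    [[0,0,0,0,0.6],[0,0,0,0,0.6],[0,0,0,0,0.6],[0,0,0,0,0.6]],
  ],
)

```text
clock: 14.22
tool_pos: [0.6031, -0.3374, 0.0389]
tool_rot: [1.0, 0.0, 0.003, 0.001]
wrist_force: [0.1, 2.3, 6.5]
grip_width: 0.0272
finger_force: 29.5
```

Request:
servo_tool(
  targets=[
    [[0,0,0.03,0,0.6],[0,0,0.08,0,0.6],[0,0,0.13,0,0.6],[0,0,0.18,0,0.6],[0,0,0.22,0,0.6],[0,0,0.233,0,0.6],[0,0,0.233,0,0.6],[0,0,0.233,0,0.6]],
  ],
)

```text
clock: 14.88
tool_pos: [0.6009, -0.3367, 0.2104]
tool_rot: [1.0, -0.001, 0.0, -0.0]
wrist_force: [-0.7, 0.1, -1.6]
grip_width: 0.0272
finger_force: 29.6
```

Request:
servo_tool(
  targets=[
    [[-0.089,0.34,0,0,0.6],[-0.089,0.34,0,0,0.6],[-0.089,0.34,0,0,0.6],[-0.089,0.34,0,0,0.6],[-0.089,0.34,0,0,0.6],[-0.089,0.34,0,0,0.6],[-0.089,0.34,0,0,0.6]],
  ],
)

```text
clock: 15.47
tool_pos: [0.5314, -0.0783, 0.2079]
tool_rot: [1.0, 0.001, -0.003, -0.0]
wrist_force: [-0.4, -0.1, -0.5]
grip_width: 0.0265
finger_force: 29.7
```

Request:
servo_tool(
  targets=[
    [[-0.088,0.34,0,0,0.6],[-0.088,0.34,0,0,0.6],[-0.088,0.34,0,0,0.6],[-0.088,0.34,0,0,0.6],[-0.088,0.34,0,0,0.6],[-0.088,0.34,0,0,0.6],[-0.088,0.34,0,0,0.6],[-0.088,0.34,0,0,0.6],[-0.088,0.34,0,0,0.6],[-0.088,0.34,0,0,0.6]],
  ],
)

```text
clock: 16.3
tool_pos: [0.4678, 0.172, 0.2089]
tool_rot: [1.0, -0.001, -0.001, 0.001]
wrist_force: [1.2, -1.1, -0.4]
grip_width: 0.0272
finger_force: 29.8
```

Request:
servo_tool(
  targets=[
    [[0,0,-0.02,0,0.6],[0,0,-0.04,0,0.6],[0,0,-0.055,0,0.6],[0,0,-0.065,0,0.6],[0,0,-0.07,0,0.6],[0,0,-0.07,0,0.6]],
  ],
)

```text
clock: 16.8
tool_pos: [0.4683, 0.1718, 0.1569]
tool_rot: [1.0, -0.001, -0.001, 0.001]
wrist_force: [0.0, 0.8, -0.9]
grip_width: 0.0267
finger_force: 29.8
```

Request:
servo_tool(
  targets=[
    [[0,0,-0.012,0,0.6],[0,0,-0.024,0,0.6],[0,0,-0.024,0,0.6],[0,0,-0.024,0,0.05],[0,0,-0.024,0,0.05],[0,0,-0.024,0,0.05],[0,0,0.02,0,0.05],[0,0,0.06,0,0.05],[0,0,0.1,0,0.05],[0,0,0.1,0,0.05]],
  ],
)

```text
clock: 17.63
tool_pos: [0.4717, 0.1747, 0.2396]
tool_rot: [1.0, 0.0, 0.006, -0.003]
wrist_force: [0.4, -0.1, 0.5]
grip_width: 0.0409
finger_force: 0.0
```

Request:
servo_tool(
  targets=[
    [[-0.021,-0.28,0,0,-0.2],[-0.021,-0.28,0,0,-0.2],[-0.021,-0.28,0,0,-0.2],[-0.021,-0.28,0,0,-0.2],[-0.021,-0.28,0,0,-0.2],[-0.021,-0.28,0,0,-0.2]],
  ],
)

```text
clock: 18.13
tool_pos: [0.4513, -0.0417, 0.2329]
tool_rot: [1.0, -0.004, -0.0, 0.0]
wrist_force: [-0.2, 0.1, 0.2]
grip_width: 0.0512
finger_force: 0.0
```

Request:
servo_tool(
  targets=[
    [[-0.02,-0.293,0,0,-0.2],[-0.02,-0.293,0,0,-0.2],[-0.02,-0.293,0,0,-0.2],[-0.02,-0.293,0,0,-0.2],[-0.02,-0.293,0,0,-0.2],[-0.02,-0.293,0,0,-0.2],[-0.02,-0.293,0,0,-0.2],[-0.02,-0.293,0,0,-0.2],[-0.02,-0.293,0,0,-0.2],[-0.02,-0.293,0,0,-0.2]],
  ],
)

```text
clock: 18.97
tool_pos: [0.438, -0.2555, 0.233]
tool_rot: [1.0, 0.001, 0.0, -0.0]
wrist_force: [-0.4, -0.5, 1.5]
grip_width: 0.0514
finger_force: 0.0
```

Request:
servo_tool(
  targets=[
    [[-0.002,-0.003,-0.1,0,-0.2],[-0.002,-0.003,-0.2,0,-0.2],[-0.002,-0.003,-0.24,0,-0.2],[-0.002,-0.003,-0.262,0,-0.2],[-0.002,-0.003,-0.262,0,-0.2],[-0.002,-0.003,-0.262,0,-0.2],[-0.002,-0.003,-0.262,0,-0.2],[-0.002,-0.003,-0.262,0,-0.2]],
  ],
)

```text
clock: 19.63
tool_pos: [0.4382, -0.2589, 0.0382]
tool_rot: [1.0, 0.001, 0.002, 0.001]
wrist_force: [0.7, -0.1, 0.9]
grip_width: 0.051
finger_force: 0.0
```

Request:
servo_tool(
  targets=[
    [[0,0,0,0,0.6],[0,0,0,0,0.6],[0,0,0,0,0.6],[0,0,0,0,0.6]],
  ],
)

```text
clock: 19.97
tool_pos: [0.438, -0.2593, 0.0387]
tool_rot: [1.0, -0.0, 0.002, 0.001]
wrist_force: [-0.5, 2.5, 6.9]
grip_width: 0.0269
finger_force: 29.4
```

Request:
servo_tool(
  targets=[
    [[0,0,0.03,0,0.6],[0,0,0.08,0,0.6],[0,0,0.13,0,0.6],[0,0,0.18,0,0.6],[0,0,0.23,0,0.6],[0,0,0.26,0,0.6],[0,0,0.26,0,0.6],[0,0,0.26,0,0.6],[0,0,0.26,0,0.6]],
  ],
)

```text
clock: 20.72
tool_pos: [0.4354, -0.2586, 0.2309]
tool_rot: [1.0, -0.001, -0.0, -0.0]
wrist_force: [-0.2, 0.9, -0.7]
grip_width: 0.0269
finger_force: 29.7
```

Request:
servo_tool(
  targets=[
    [[0.02,0.326,0,0,0.6],[0.02,0.326,0,0,0.6],[0.02,0.326,0,0,0.6],[0.02,0.326,0,0,0.6],[0.02,0.326,0,0,0.6],[0.02,0.326,0,0,0.6],[0.02,0.326,0,0,0.6]],
  ],
)

```text
clock: 21.3
tool_pos: [0.4509, -0.01, 0.2299]
tool_rot: [1.0, 0.003, -0.001, -0.0]
wrist_force: [0.7, 0.0, 0.5]
grip_width: 0.0268
finger_force: 29.9
```

Request:
servo_tool(
  targets=[
    [[0.017,0.327,0,0,0.6],[0.017,0.327,0,0,0.6],[0.017,0.327,0,0,0.6],[0.017,0.327,0,0,0.6],[0.017,0.327,0,0,0.6],[0.017,0.327,0,0,0.6],[0.017,0.327,0,0,0.6],[0.017,0.327,0,0,0.6],[0.017,0.327,0,0,0.6],[0.017,0.327,0,0,0.6]],
  ],
)

```text
clock: 22.13
tool_pos: [0.4635, 0.2293, 0.2304]
tool_rot: [1.0, -0.001, -0.001, 0.001]
wrist_force: [0.2, -0.8, -0.3]
grip_width: 0.0271
finger_force: 30.0
```

Request:
servo_tool(
  targets=[
    [[0,0,-0.03,0,0.6],[0,0,-0.06,0,0.6],[0,0,-0.08,0,0.6],[0,0,-0.09,0,0.6],[0,0,-0.098,0,0.6],[0,0,-0.098,0,0.6]],
  ],
)

```text
clock: 22.63
tool_pos: [0.4638, 0.2297, 0.1571]
tool_rot: [1.0, -0.001, -0.001, 0.001]
wrist_force: [-0.7, 0.1, 0.2]
grip_width: 0.0273
finger_force: 30.0
```

Request:
servo_tool(
  targets=[
    [[0,0,-0.012,0,0.6],[0,0,-0.025,0,0.6],[0,0,-0.025,0,0.6],[0,0,-0.025,0,0.05],[0,0,-0.025,0,0.05],[0,0,-0.025,0,0.05],[0,0,0.02,0,0.05],[0,0,0.06,0,0.05],[0,0,0.1,0,0.05],[0,0,0.1,0,0.05]],
  ],
)

```text
clock: 23.47
tool_pos: [0.4672, 0.2329, 0.2399]
tool_rot: [1.0, 0.0, 0.006, -0.004]
wrist_force: [1.0, 1.2, 0.9]
grip_width: 0.0407
finger_force: 0.0
```

Request:
servo_tool(
  targets=[
    [[-0.02,-0.377,0,0,-0.2],[-0.02,-0.377,0,0,-0.2],[-0.02,-0.377,0,0,-0.2],[-0.02,-0.377,0,0,-0.2],[-0.02,-0.377,0,0,-0.2],[-0.02,-0.377,0,0,-0.2],[-0.02,-0.377,0,0,-0.2]],
  ],
)

```text
clock: 24.05
tool_pos: [0.4484, -0.0542, 0.2332]
tool_rot: [1.0, -0.001, 0.001, -0.0]
wrist_force: [1.1, 0.3, 0.7]
grip_width: 0.051
finger_force: 0.0
```

Request:
servo_tool(
  targets=[
    [[-0.02,-0.378,0,0,-0.2],[-0.02,-0.378,0,0,-0.2],[-0.02,-0.378,0,0,-0.2],[-0.02,-0.378,0,0,-0.2],[-0.02,-0.378,0,0,-0.2],[-0.02,-0.378,0,0,-0.2],[-0.02,-0.378,0,0,-0.2],[-0.02,-0.378,0,0,-0.2],[-0.02,-0.378,0,0,-0.2],[-0.02,-0.378,0,0,-0.2]],
  ],
)

```text
clock: 24.88
tool_pos: [0.4338, -0.3355, 0.2326]
tool_rot: [1.0, -0.001, -0.0, -0.0]
wrist_force: [0.3, 0.9, 0.2]
grip_width: 0.0511
finger_force: 0.0
```

Request:
servo_tool(
  targets=[
    [[-0.002,-0.001,-0.1,0,-0.2],[-0.002,-0.001,-0.2,0,-0.2],[-0.002,-0.001,-0.24,0,-0.2],[-0.002,-0.001,-0.262,0,-0.2],[-0.002,-0.001,-0.262,0,-0.2],[-0.002,-0.001,-0.262,0,-0.2],[-0.002,-0.001,-0.262,0,-0.2],[-0.002,-0.001,-0.262,0,-0.2]],
  ],
)

```text
clock: 25.55
tool_pos: [0.4345, -0.3363, 0.0385]
tool_rot: [1.0, 0.001, 0.002, 0.001]
wrist_force: [0.2, 0.7, 0.5]
grip_width: 0.0514
finger_force: 0.0
```

Request:
servo_tool(
  targets=[
    [[0,0,0,0,0.6],[0,0,0,0,0.6],[0,0,0,0,0.6],[0,0,0,0,0.6]],
  ],
)

```text
clock: 25.88
tool_pos: [0.4342, -0.3368, 0.0389]
tool_rot: [1.0, -0.0, 0.002, 0.001]
wrist_force: [0.2, 3.4, 8.3]
grip_width: 0.0265
finger_force: 29.4
```

Request:
servo_tool(
  targets=[
    [[0,0,0.03,0,0.6],[0,0,0.08,0,0.6],[0,0,0.13,0,0.6],[0,0,0.18,0,0.6],[0,0,0.23,0,0.6],[0,0,0.26,0,0.6],[0,0,0.26,0,0.6],[0,0,0.26,0,0.6],[0,0,0.26,0,0.6]],
  ],
)

```text
clock: 26.63
tool_pos: [0.4317, -0.3358, 0.2309]
tool_rot: [1.0, -0.001, -0.0, -0.001]
wrist_force: [0.0, -0.1, -0.7]
grip_width: 0.027
finger_force: 29.7
```

Request:
servo_tool(
  targets=[
    [[0.184,0.448,0,0,0.6],[0.184,0.448,0,0,0.6],[0.184,0.448,0,0,0.6],[0.184,0.448,0,0,0.6],[0.184,0.448,0,0,0.6],[0.184,0.448,0,0,0.6],[0.184,0.448,0,0,0.6],[0.184,0.448,0,0,0.6],[0.184,0.448,0,0,0.6],[0.184,0.448,0,0,0.6]],
  ],
)

```text
clock: 27.47
tool_pos: [0.5716, 0.0042, 0.2288]
tool_rot: [1.0, 0.002, -0.001, 0.0]
wrist_force: [0.9, -0.7, -0.3]
grip_width: 0.027
finger_force: 29.8
```

Request:
servo_tool(
  targets=[
    [[-0.008,0.319,0,0,0.6],[-0.008,0.319,0,0,0.6],[-0.008,0.319,0,0,0.6],[-0.008,0.319,0,0,0.6],[-0.008,0.319,0,0,0.6],[-0.008,0.319,0,0,0.6],[-0.008,0.319,0,0,0.6],[-0.008,0.319,0,0,0.6],[-0.008,0.319,0,0,0.6]],
  ],
)

```text
clock: 28.22
tool_pos: [0.5638, 0.2383, 0.2296]
tool_rot: [1.0, -0.0, -0.001, 0.001]
wrist_force: [0.1, 0.3, 0.3]
grip_width: 0.027
finger_force: 29.9
```

Request:
servo_tool(
  targets=[
    [[0,0,-0.03,0,0.6],[0,0,-0.06,0,0.6],[0,0,-0.08,0,0.6],[0,0,-0.09,0,0.6],[0,0,-0.098,0,0.6],[0,0,-0.098,0,0.6]],
  ],
)

```text
clock: 28.72
tool_pos: [0.5642, 0.2377, 0.1568]
tool_rot: [1.0, -0.001, -0.001, 0.001]
wrist_force: [-0.7, 0.1, -0.4]
grip_width: 0.0269
finger_force: 29.9
```

Request:
servo_tool(
  targets=[
    [[0,0,-0.012,0,0.6],[0,0,-0.025,0,0.6],[0,0,-0.025,0,0.6],[0,0,-0.025,0,0.05],[0,0,-0.025,0,0.05],[0,0,-0.025,0,0.05],[0,0,0.02,0,0.05],[0,0,0.06,0,0.05],[0,0,0.1,0,0.05],[0,0,0.1,0,0.05]],
  ],
)

```text
clock: 29.55
tool_pos: [0.5678, 0.2406, 0.2406]
tool_rot: [1.0, 0.0, 0.006, -0.003]
wrist_force: [0.8, -0.4, 2.2]
grip_width: 0.0406
finger_force: 0.0
```

Request:
servo_tool(
  targets=[
    [[0.022,-0.33,0,0,-0.2],[0.022,-0.33,0,0,-0.2],[0.022,-0.33,0,0,-0.2],[0.022,-0.33,0,0,-0.2],[0.022,-0.33,0,0,-0.2],[0.022,-0.33,0,0,-0.2],[0.022,-0.33,0,0,-0.2]],
  ],
)

```text
clock: 30.13
tool_pos: [0.5807, -0.0141, 0.233]
tool_rot: [1.0, -0.004, 0.0, 0.0]
wrist_force: [0.1, 0.2, 0.4]
grip_width: 0.051
finger_force: 0.0
```

Request:
servo_tool(
  targets=[
    [[0.022,-0.33,0,0,-0.2],[0.022,-0.33,0,0,-0.2],[0.022,-0.33,0,0,-0.2],[0.022,-0.33,0,0,-0.2],[0.022,-0.33,0,0,-0.2],[0.022,-0.33,0,0,-0.2],[0.022,-0.33,0,0,-0.2],[0.022,-0.33,0,0,-0.2],[0.022,-0.33,0,0,-0.2],[0.022,-0.33,0,0,-0.2]],
  ],
)

```text
clock: 30.97
tool_pos: [0.5976, -0.2549, 0.2329]
tool_rot: [1.0, 0.0, 0.0, -0.0]
wrist_force: [0.1, 0.6, 0.9]
grip_width: 0.0514
finger_force: 0.0
```

```bash
python3 - <<'E'
from h import *
f=side.grab(); print(r.observe()["tool_pos"])
L=[(ci(.5970,-.2562,.013,z),(255,0,0)) for z in(0,.028)]+[(ci(.5145,-.256,.022,z),(255,0,0)) for z in(0,.012)]+[(ci(.4528,-.1205,.065,.005),(255,0,0)),(ci(.4528,-.1205,.015,.020),(0,0,255))]
a=crop(side,f,[.52,-.2,.03],42,5,L)
L=[(ci(*cup(i),.014,.162),(0,0,255)) for i in(0,2,3,4,5)]+[([[.5155,.2064,.137],[.5155,.2064,.203]],(255,0,0))]
b=crop(side,f,[.5155,.2064,.14],27,7,L)
o=np.zeros((420,798,3),np.uint8);o[:,:420]=a;o[:378,420:]=b
cv2.imwrite("pics/c9.png",o)
E
```

```text
[ 0.59770594 -0.25467468  0.23306875]
```

View pics/c9.png

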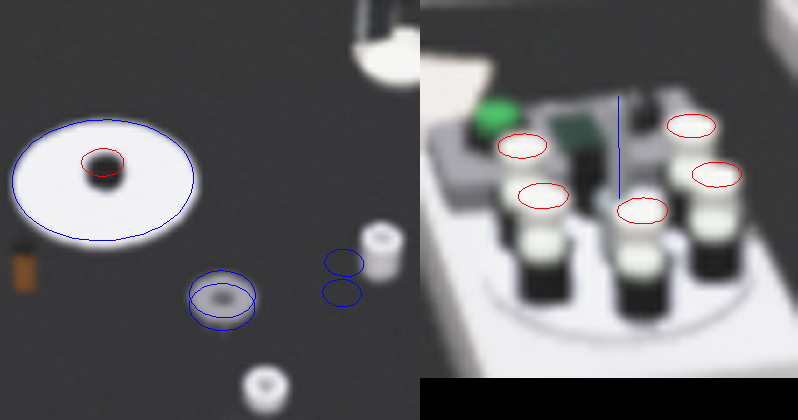

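All five vials stand in their cups. The long sleeve has been knocked aside, from (344,263) to (382,240) in the crop, and is still upright. I'll locate it again.

```bash
python3 - <<'E'
from h import *
f=side.grab(); t=top.grab(); c=side.proj([.52,-.2,.03])[0].astype(int)-42
g=side.ray(c+np.array([382,237])/5-.5,.028); print(g)
for cam,im in((side,f),(top,t)):
    for th in(100,130): o=locate(cam,im,"sl",g[:2],10,th); print(cam.n,o)
t0=np.load("pics/s7.npy"); print("ref old", locate(side,t0,"sl",(.597,-.2562),6,120))
cv2.imwrite("pics/c10.png",np.hstack([crop(side,f,g,20,9,[(ci(*locate(side,f,"sl",g[:2],10,130)[0],.013,z),(0,0,255)) for z in(0,.028)]),crop(top,t,g,20,9)]))
E
```

```text
[ 0.62795189 -0.23575255  0.028     ]
side (array([ 0.62860381, -0.23463859]), 91.140625, 77.61459065019153)
side (array([ 0.62883807, -0.23390862]), 75.7109375, 77.5475407782942)
top (array([ 0.62685894, -0.23371102]), 28.0390625, 41.81654374208301)
top (array([ 0.62669487, -0.23373201]), 22.125, 41.81480434210971)
ref old (array([ 0.59684662, -0.2555054 ]), 83.125, 79.86733440076932)
```

View pics/c10.png

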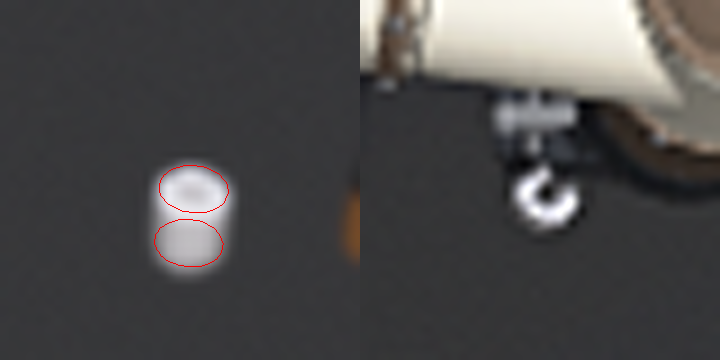

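Request:
servo_tool(
  targets=[
    [[0.04,0.026,0,0,-0.2],[0.04,0.026,-0.05,0,-0.2],[0.04,0.026,-0.1,0,-0.2],[0.04,0.026,-0.15,0,-0.2],[0.04,0.026,-0.2,0,-0.2],[0.04,0.026,-0.25,0,-0.2],[0.04,0.026,-0.28,0,-0.2],[0.04,0.026,-0.28,0,-0.2],[0.04,0.026,-0.28,0,-0.2],[0.04,0.026,-0.28,0,-0.2]],
  ],
)

```text
clock: 31.95
tool_pos: [0.6293, -0.2364, 0.0251]
tool_rot: [1.0, 0.0, 0.002, 0.001]
wrist_force: [-0.2, 0.4, 0.2]
grip_width: 0.0512
finger_force: 0.0
```

Request:
servo_tool(
  targets=[
    [[0,0,-0.01,0,-0.2],[0,0,-0.02,0,-0.2],[0,0,-0.024,0,-0.2],[0,0,-0.024,0,-0.2]],
  ],
)

```text
clock: 32.28
tool_pos: [0.6269, -0.2364, 0.0043]
tool_rot: [1.0, -0.001, -0.001, -0.0]
wrist_force: [0.3, -0.6, -0.6]
grip_width: 0.0514
finger_force: 0.0
```

Request:
servo_tool(
  targets=[
    [[0.002,0,0,0,-0.2],[0.002,0,0,0,-0.2],[0.002,0,0,0,0.6],[0.002,0,0,0,0.6],[0.002,0,0,0,0.6],[0.002,0,0,0,0.6],[0.002,0,0,0,0.6],[0.002,0,0,0,0.6]],
  ],
)

```text
clock: 32.95
tool_pos: [0.6293, -0.2366, 0.0052]
tool_rot: [1.0, -0.0, 0.0, 0.0]
wrist_force: [-0.3, -0.5, 1.4]
grip_width: 0.0249
finger_force: 29.6
```

Request:
servo_tool(
  targets=[
    [[0,0,0.03,0,0.6],[0,0,0.08,0,0.6],[0,0,0.13,0,0.6],[0,0,0.18,0,0.6],[0,0,0.22,0,0.6],[0,0,0.22,0,0.6],[0,0,0.22,0,0.6],[0,0,0.22,0,0.6]],
  ],
)

```text
clock: 33.62
tool_pos: [0.6281, -0.2361, 0.1688]
tool_rot: [1.0, -0.001, -0.001, -0.001]
wrist_force: [-0.1, 0.3, -1.1]
grip_width: 0.0248
finger_force: 29.5
```

```bash
python3 - <<'E'
from h import *
f=side.grab(); p=r.observe()["tool_pos"]; print(p)
L=[(ci(p[0],p[1],.013,p[2]-.0045+z),(0,0,255)) for z in(0,.028)]
cv2.imwrite("pics/c11.png",crop(side,f,p,18,14,L))
E
```

```text
[ 0.6277956  -0.2361458   0.16784816]
```

View pics/c11.png

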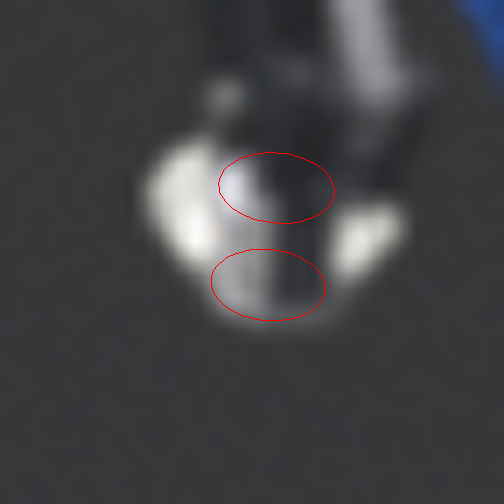

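The sleeve is held centred, matching the overlay. I'll carry it to the shaft.

Request:
servo_tool(
  targets=[
    [[-0.04,0.15,0.076,0,0.6],[-0.09,0.35,0.076,0,0.6],[-0.09,0.35,0.076,0,0.6],[-0.09,0.35,0.076,0,0.6],[-0.09,0.35,0.076,0,0.6],[-0.09,0.35,0.076,0,0.6],[-0.09,0.35,0.076,0,0.6],[-0.09,0.35,0.076,0,0.6],[-0.09,0.35,0.076,0,0.6]],
  ],
)

```text
clock: 34.42
tool_pos: [0.5606, 0.0274, 0.2255]
tool_rot: [1.0, 0.001, -0.001, 0.0]
wrist_force: [-1.2, -0.5, -0.8]
grip_width: 0.0249
finger_force: 29.6
```

Request:
servo_tool(
  targets=[
    [[-0.06,0.24,0,0,0.6],[-0.06,0.24,0,0,0.6],[-0.06,0.24,0,0,0.6],[-0.06,0.24,0,0,0.6],[-0.06,0.24,0,0,0.6],[-0.06,0.24,0,0,0.6],[-0.06,0.24,0,0,0.6],[-0.06,0.24,0,0,0.6],[-0.06,0.24,0,0,0.6],[-0.06,0.24,0,0,0.6]],
  ],
)

```text
clock: 35.25
tool_pos: [0.5168, 0.2045, 0.2265]
tool_rot: [1.0, -0.002, -0.0, 0.0]
wrist_force: [-0.5, 0.1, 0.6]
grip_width: 0.0246
finger_force: 29.7
```

Request:
servo_tool(
  targets=[
    [[0,0,0,0,0.6],[0,0,-0.01,0,0.6],[0,0,-0.02,0,0.6],[0,0,-0.025,0,0.6],[0,0,-0.025,0,0.6]],
  ],
)

```text
clock: 35.67
tool_pos: [0.5156, 0.2054, 0.2063]
tool_rot: [1.0, -0.001, -0.001, 0.001]
wrist_force: [-0.3, 0.1, -0.1]
grip_width: 0.0248
finger_force: 29.7
```

Request:
servo_tool(
  targets=[
    [[0,0.001,-0.006,0,0.6],[0,0.001,-0.012,0,0.6],[0,0.001,-0.018,0,0.6],[0,0.001,-0.024,0,0.6],[0,0.001,-0.024,0,0.6]],
  ],
)

```text
clock: 36.08
tool_pos: [0.5161, 0.2063, 0.1889]
tool_rot: [1.0, -0.001, -0.001, 0.001]
wrist_force: [1.2, -2.3, -2.1]
grip_width: 0.025
finger_force: 29.7
```

Request:
servo_tool(
  targets=[
    [[0,-0.001,-0.01,0,0.6],[0,-0.001,-0.025,0,0.6],[0,-0.001,-0.04,0,0.6],[0,-0.001,-0.05,0,0.6],[0,-0.001,-0.057,0,0.6],[0,-0.001,-0.057,0,0.6]],
  ],
)

```text
clock: 36.58
tool_pos: [0.5159, 0.2059, 0.1459]
tool_rot: [1.0, -0.0, -0.001, 0.0]
wrist_force: [0.1, -0.2, -0.3]
grip_width: 0.0249
finger_force: 29.8
```

Request:
servo_tool(
  targets=[
    [[0,0,-0.003,0,0.6],[0,0,-0.006,0,0.6],[0,0,-0.006,0,0.6],[0,0,-0.006,0,0.05],[0,0,-0.006,0,0.05],[0,0,-0.006,0,0.05]],
  ],
)

```text
clock: 37.08
tool_pos: [0.5167, 0.2062, 0.1432]
tool_rot: [1.0, -0.0, 0.0, -0.0]
wrist_force: [0.6, 0.1, -0.6]
grip_width: 0.0404
finger_force: 0.0
```

Request:
servo_tool(
  targets=[
    [[0,0,0.03,0,0.05],[0,0,0.07,0,0.05],[0,0,0.11,0,0.05],[0,0,0.13,0,0.05],[0,0,0.13,0,0.05],[0,0,0.13,0,0.05]],
  ],
)

```text
clock: 37.58
tool_pos: [0.5166, 0.2063, 0.2413]
tool_rot: [1.0, -0.0, 0.001, -0.001]
wrist_force: [-0.1, 0.0, -0.5]
grip_width: 0.0403
finger_force: 0.0
```

Request:
servo_tool(
  targets=[
    [[0.05,-0.25,0,0,-0.2],[0.05,-0.25,0,0,-0.2],[0.05,-0.25,0,0,-0.2],[0.05,-0.25,0,0,-0.2],[0.05,-0.25,0,0,-0.2],[0.05,-0.25,0,0,-0.2],[0.05,-0.25,0,0,-0.2]],
  ],
)

```text
clock: 38.17
tool_pos: [0.5533, 0.017, 0.2386]
tool_rot: [1.0, -0.002, -0.002, 0.0]
wrist_force: [-0.4, -0.5, -0.3]
grip_width: 0.0511
finger_force: 0.0
```

```bash
python3 - <<'E'
from h import *
f=side.grab(); t=top.grab(); print(r.observe()["tool_pos"])
np.save("pics/s12.npy",f);np.save("pics/t12.npy",t)
for k,g,w in(("pl",(.4535,-.1205),26),("col",(.515,-.257),10)):
    print(k,"top",locate(top,t,k,g),"side",locate(side,f,k,g,w))
# hub: dark blob
HU=[(.015,.005),(.015,.020)]
for c,im in((top,t),(side,f)):
    b=blob(c,im,[.4535,-.1205,.0125],8,120,True)
    s=least_squares(lambda q:sil(c,*q,HU)[0]-b[0],(.4535,-.1205),diff_step=1e-3); print("hub",c.n,s.x,b[1],sil(c,*s.x,HU)[1])
# sleeve on the shoulder: grey levels along the shaft axis in side view
a=side.proj(np.c_[np.full(14,.516),np.full(14,.206),np.linspace(.14,.205,14)]).round().astype(int); s0=np.load("pics/s7.npy")
print([f[v,u].mean().round() for u,v in a]);print([s0[v,u].mean().round() for u,v in a])
E
```

```text
[0.55344786 0.0187522  0.23919814]
pl top (array([ 0.45502187, -0.12052618]), 872.6484375, 846.1225289478898) side (array([ 0.45413184, -0.12201566]), 780.8671875, 728.0641312325606)
col top (array([ 0.51581297, -0.25772971]), 94.3203125, 100.40764542133547) side (array([ 0.51524248, -0.25431573]), 101.0625, 130.35326183622237)
hub top [ 0.45473548 -0.12054611] 35.859375 48.14568760176189
hub side [ 0.45420785 -0.12293111] 37.609375 63.49301618896425
[np.float64(191.0), np.float64(191.0), np.float64(193.0), np.float64(206.0), np.float64(218.0), np.float64(177.0), np.float64(151.0), np.float64(145.0), np.float64(139.0), np.float64(139.0), np.float64(144.0), np.float64(154.0), np.float64(153.0), np.float64(105.0)]
[np.float64(145.0), np.float64(139.0), np.float64(137.0), np.float64(138.0), np.float64(140.0), np.float64(141.0), np.float64(142.0), np.float64(141.0), np.float64(139.0), np.float64(139.0), np.float64(143.0), np.float64(153.0), np.float64(151.0), np.float64(104.0)]
```

Request:
servo_tool(
  targets=[
    [[-0.133,-0.186,0,0,-0.2],[-0.133,-0.186,0,0,-0.2],[-0.133,-0.186,0,0,-0.2],[-0.133,-0.186,0,0,-0.2],[-0.133,-0.186,0,0,-0.2],[-0.133,-0.186,-0.05,0,-0.2],[-0.133,-0.186,-0.1,0,-0.2],[-0.133,-0.186,-0.15,0,-0.2],[-0.133,-0.186,-0.2,0,-0.2],[-0.133,-0.186,-0.25,0,-0.2]],
  ],
)

```text
clock: 39.1
tool_pos: [0.4545, -0.1198, 0.0516]
tool_rot: [1.0, 0.001, 0.001, -0.0]
wrist_force: [1.1, 0.1, -0.8]
grip_width: 0.0514
finger_force: 0.0
```

Request:
servo_tool(
  targets=[
    [[0,0,-0.02,0,-0.2],[0,0,-0.03,0,-0.2],[0,0,-0.03,0,-0.2],[0,0,-0.03,0,-0.2],[0,0,-0.03,0,-0.2]],
  ],
)

```text
clock: 39.52
tool_pos: [0.4557, -0.1205, 0.0317]
tool_rot: [1.0, 0.0, 0.002, -0.0]
wrist_force: [0.0, 0.9, -0.4]
grip_width: 0.051
finger_force: 0.0
```

Request:
servo_tool(
  targets=[
    [[0,0,-0.01,0,-0.2],[0,0,-0.02,0,-0.2],[0,0,-0.027,0,-0.2],[0,0,-0.027,0,-0.2],[0,0,-0.027,0,-0.2],[0,0,-0.027,0,-0.2]],
  ],
)

```text
clock: 40.02
tool_pos: [0.4543, -0.1211, 0.01]
tool_rot: [1.0, -0.0, -0.0, 0.0]
wrist_force: [0.6, -0.1, 0.3]
grip_width: 0.0511
finger_force: 0.0
```

Request:
servo_tool(
  targets=[
    [[0,0,-0.002,0,-0.2],[0,0,-0.002,0,-0.2],[0,0,-0.002,0,0.6],[0,0,-0.002,0,0.6],[0,0,-0.002,0,0.6],[0,0,-0.002,0,0.6],[0,0,-0.002,0,0.6],[0,0,-0.002,0,0.6]],
  ],
  grip_force=70,
)

```text
clock: 40.68
tool_pos: [0.4544, -0.1211, 0.0092]
tool_rot: [1.0, 0.0, 0.0, 0.0]
wrist_force: [-1.4, -0.9, 4.3]
grip_width: 0.0264
finger_force: 68.7
```

Request:
servo_tool(
  targets=[
    [[0,0,0.02,0,0.6],[0,0,0.05,0,0.6],[0,0,0.09,0,0.6],[0,0,0.13,0,0.6],[0,0,0.13,0,0.6],[0,0,0.13,0,0.6]],
  ],
)

```text
clock: 41.18
tool_pos: [0.4549, -0.1208, 0.1073]
tool_rot: [1.0, -0.001, 0.002, -0.0]
wrist_force: [-0.4, 0.4, -2.3]
grip_width: 0.0266
finger_force: 69.6
```

```bash
python3 - <<'E'
from h import *
f=side.grab(); s=r.observe(); p=s["tool_pos"]; print(p,s["wrist_force"],s["wrist_torque"])
b=blob(side,f,[p[0],p[1],p[2]-.006],30,110); z0=p[2]-.008
CYp=[(.065,z0),(.065,z0+.005)]
q=least_squares(lambda q:sil(side,*q,CYp)[0]-b[0],p[:2],diff_step=1e-3).x; print(q-p[:2],b[1],sil(side,*q,CYp)[1])
E
```

```text
[ 0.45357656 -0.12086154  0.10579193] [-4.11612559e-01  2.85530098e-04 -2.47615715e+00] [ 0.06956129  0.0057914  -0.01957878]
[ 0.00043481 -0.00402511] 704.6796875 747.45061753958
```

Request:
servo_tool(
  targets=[
    [[0,0,0.05,0,0.6],[0,0,0.1,0,0.6],[0,0.03,0.15,0,0.6],[0.02,0.08,0.166,0,0.6],[0.04,0.13,0.166,0,0.6],[0.06,0.18,0.166,0,0.6],[0.07,0.23,0.166,0,0.6],[0.08,0.28,0.166,0,0.6],[0.083,0.33,0.166,0,0.6],[0.083,0.36,0.166,0,0.6]],
  ],
)

```text
clock: 42.07
tool_pos: [0.5159, 0.1519, 0.2275]
tool_rot: [1.0, 0.0, -0.002, 0.001]
wrist_force: [0.8, -1.0, -1.7]
grip_width: 0.0262
finger_force: 69.8
```

Request:
servo_tool(
  targets=[
    [[0,0.03,0,0,0.6],[0,0.06,0,0,0.6],[0,0.076,0,0,0.6],[0,0.076,0,0,0.6],[0,0.076,0,0,0.6],[0,0.076,0,0,0.6],[0,0.076,0,0,0.6]],
  ],
)

```text
clock: 42.65
tool_pos: [0.5162, 0.2049, 0.23]
tool_rot: [1.0, -0.001, -0.001, 0.0]
wrist_force: [-0.5, 0.1, -1.7]
grip_width: 0.0267
finger_force: 69.8
```

Request:
servo_tool(
  targets=[
    [[0,0.001,0,0,0.6],[0,0.001,-0.01,0,0.6],[0,0.001,-0.02,0,0.6],[0,0.001,-0.027,0,0.6],[0,0.001,-0.034,0,0.6],[0,0.001,-0.04,0,0.6],[0,0.001,-0.04,0,0.6]],
  ],
)

```text
clock: 43.23
tool_pos: [0.5158, 0.2062, 0.1991]
tool_rot: [1.0, -0.001, -0.001, 0.001]
wrist_force: [0.2, -0.4, -2.8]
grip_width: 0.0266
finger_force: 69.8
```

Request:
servo_tool(
  targets=[
    [[0,0,-0.008,0,0.6],[0,0,-0.016,0,0.6],[0,0,-0.024,0,0.6],[0,0,-0.029,0,0.6],[0,0,-0.029,0,0.6]],
  ],
)

```text
clock: 43.65
tool_pos: [0.5158, 0.2063, 0.1773]
tool_rot: [1.0, -0.001, -0.001, 0.001]
wrist_force: [-0.8, -2.8, -3.0]
grip_width: 0.0262
finger_force: 69.6
```

Request:
servo_tool(
  targets=[
    [[0,0,-0.002,0,0.6],[0,0,-0.004,0,0.6],[0,0,-0.004,0,0.6]],
  ],
)

```text
clock: 43.9
tool_pos: [0.5161, 0.2062, 0.1757]
tool_rot: [1.0, -0.0, -0.001, 0.001]
wrist_force: [-3.7, -4.6, -1.1]
grip_width: 0.0268
finger_force: 70.0
```

Request:
servo_tool(
  targets=[
    [[0,0,0,0,0.05],[0,0,0,0,0.05],[0,0,0,0,0.05],[0,0,0.03,0,0.05],[0,0,0.06,0,0.05],[0,0,0.09,0,0.05],[0,0,0.09,0,0.05]],
  ],
  grip_force=40,
)

```text
clock: 44.48
tool_pos: [0.5198, 0.2088, 0.2493]
tool_rot: [1.0, 0.0, 0.006, -0.003]
wrist_force: [0.3, 1.1, 0.7]
grip_width: 0.0406
finger_force: 0.0
```

Request:
servo_tool(
  targets=[
    [[0.1,-0.25,0,0,-0.5],[0.1,-0.25,0,0,-0.5],[0.1,-0.25,0,0,-0.5],[0.1,-0.25,0,0,-0.5],[0.1,-0.25,0,0,-0.5],[0.1,-0.25,0,0,-0.5],[0.1,-0.25,0,0,-0.5],[0.1,-0.25,0,0,-0.5]],
  ],
)

```text
clock: 45.15
tool_pos: [0.5919, 0.0195, 0.2433]
tool_rot: [1.0, -0.001, 0.001, -0.0]
wrist_force: [-0.3, 0.6, 0.3]
grip_width: 0.064
finger_force: 0.0
```

```bash
python3 - <<'E'
from h import *
f=side.grab(); t=top.grab(); print(r.observe()["tool_pos"])
np.save("pics/s13.npy",f);np.save("pics/t13.npy",t)
g=(.515,-.257)
print("col top",locate(top,t,"col",g),"side",locate(side,f,"col",g,10))
for z in(.160,.165,.170):
  C=[(.065,z),(.065,z+.005)]
  b=blob(side,f,[.516,.206,z],32,160); print(z,b, sil(side,.516,.206,C))
HU=[(.015,z+0.0) for z in(.170,.185)]
for c,im in((top,t),(side,f)):
  b=blob(c,im,[.516,.206,.178],8,120,True)
  if b: print("hub",c.n,least_squares(lambda q:sil(c,*q,HU)[0]-b[0],(.516,.206),diff_step=1e-3).x,b[1],sil(c,.516,.206,HU)[1])
L=[(ci(.516,.206,.065,z),(0,0,255)) for z in(.165,.17)]+[(ci(.516,.206,.015,z),(255,0,0)) for z in(.17,.185)]
cv2.imwrite("pics/c13.png",crop(side,f,[.516,.206,.15],33,9,L))
E
```

```text
[0.59151214 0.0203622  0.24349695]
col top (array([ 0.51579345, -0.25773405]), 94.515625, 100.40787277184427) side (array([ 0.5152463 , -0.25430326]), 101.28125, 130.35087870655116)
0.16 (array([232.99386262, 163.23384261]), 1918.6875) (array([237.02940988, 151.57269985]), 450.06437869451474)
0.165 (array([232.80050336, 162.71899921]), 1872.1328125) (array([237.01793055, 150.4787031 ]), 449.98046525137033)
0.17 (array([232.59833896, 162.19843826]), 1825.140625) (array([237.00640683, 149.38076195]), 449.886890767375)
hub side [0.51468492 0.20291172] 22.09375 46.96122891304549
```

Request:
servo_tool(
  targets=[
    [[-0.103,-0.37,0,0,-0.3],[-0.103,-0.37,0,0,-0.3],[-0.103,-0.37,0,0,-0.3],[-0.103,-0.37,0,0,-0.3],[-0.103,-0.37,0,0,-0.3],[-0.103,-0.37,0,0,-0.3],[-0.103,-0.37,0,0,-0.3],[-0.103,-0.37,0,0,-0.3],[-0.103,-0.37,-0.05,0,-0.3],[-0.103,-0.37,-0.1,0,-0.3]],
  ],
)

```text
clock: 46.08
tool_pos: [0.5164, -0.2583, 0.1704]
tool_rot: [1.0, -0.0, 0.004, 0.001]
wrist_force: [0.7, -0.5, -3.5]
grip_width: 0.0551
finger_force: 0.0
```

Request:
servo_tool(
  targets=[
    [[0,0,-0.05,0,-0.3],[0,0,-0.1,0,-0.3],[0,0,-0.15,0,-0.3],[0,0,-0.185,0,-0.3],[0,0,-0.2,0,-0.3],[0,0,-0.2,0,-0.3],[0,0,-0.2,0,-0.3],[0,0,-0.2,0,-0.3]],
  ],
)

```text
clock: 46.75
tool_pos: [0.5162, -0.2582, 0.0204]
tool_rot: [1.0, 0.0, 0.002, 0.001]
wrist_force: [0.7, 0.0, -0.1]
grip_width: 0.0554
finger_force: 0.0
```

Request:
servo_tool(
  targets=[
    [[0,0,-0.01,0,-0.3],[0,0,-0.018,0,-0.3],[0,0,-0.02,0,-0.3],[0,0,-0.02,0,-0.3],[0,0,-0.02,0,-0.3],[0,0,-0.02,0,-0.3]],
  ],
)

```text
clock: 47.25
tool_pos: [0.5144, -0.2584, 0.0035]
tool_rot: [1.0, -0.0, 0.0, 0.0]
wrist_force: [-0.1, -0.1, -0.2]
grip_width: 0.0554
finger_force: 0.0
```

Request:
servo_tool(
  targets=[
    [[0,0,-0.002,0,-0.3],[0,0,-0.002,0,-0.3],[0,0,-0.002,0,-0.3]],
  ],
)

```text
clock: 47.5
tool_pos: [0.5142, -0.2583, 0.0018]
tool_rot: [1.0, -0.0, -0.0, -0.0]
wrist_force: [0.1, 0.4, 0.6]
grip_width: 0.0555
finger_force: 0.0
```

Request:
servo_tool(
  targets=[
    [[0.001,0.001,0,0,0.3],[0.001,0.001,0,0,0.3],[0.001,0.001,0,0,0.3],[0.001,0.001,0,0,0.3],[0.001,0.001,0,0,0.3]],
  ],
)

```text
clock: 47.92
tool_pos: [0.5152, -0.2576, 0.0023]
tool_rot: [1.0, -0.0, 0.0, 0.0]
wrist_force: [-0.9, 1.0, 4.3]
grip_width: 0.0416
finger_force: 40.6
```

Request:
servo_tool(
  targets=[
    [[0,0,0.03,0,0.3],[0,0,0.08,0,0.3],[0,0,0.13,0,0.3],[0,0,0.18,0,0.3],[0,0,0.23,0,0.3],[0,0,0.23,0,0.3],[0,0,0.23,0,0.3]],
  ],
)

```text
clock: 48.5
tool_pos: [0.5163, -0.2577, 0.1767]
tool_rot: [1.0, -0.0, 0.003, 0.0]
wrist_force: [-0.6, 0.0, -0.3]
grip_width: 0.0412
finger_force: 40.7
```

```bash
python3 - <<'E'
from h import *
f=side.grab(); s=r.observe(); p=s["tool_pos"]; print(p,s["wrist_force"])
np.save("pics/s14.npy",f)
L=[(ci(p[0],p[1],.022,p[2]-.002+z),(0,0,255)) for z in(0,.012)]
a=crop(side,f,p,20,10,L)
f0=np.load("pics/s13.npy")
L=[(ci(.516,.206,.065,z),(0,0,255)) for z in(.165,.17)]+[(ci(.516,.206,.015,z),(255,0,0)) for z in(.17,.185)]
b=crop(side,f0,[.516,.206,.155],25,8,L)
cv2.imwrite("pics/c14.png",np.hstack([a,b]))
E
```

```text
[ 0.51488072 -0.25727832  0.17443697] [ 0.05657013 -0.12437368 -1.92150547]
```

View pics/c14.png

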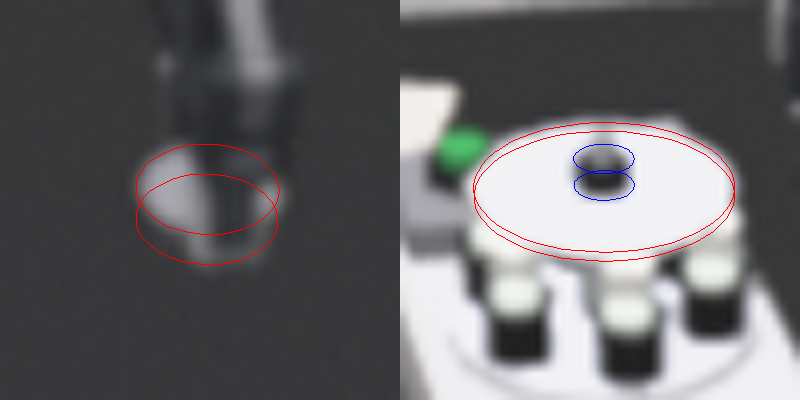

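The plate lies flat on the sleeve and the overlay matches. The collar is gripped and centred, so I'll take it to the shaft.

Request:
servo_tool(
  targets=[
    [[0,0.02,0.04,0,0.3],[0,0.309,0.07,0,0.3],[0,0.309,0.07,0,0.3],[0,0.309,0.07,0,0.3],[0,0.309,0.07,0,0.3],[0,0.309,0.07,0,0.3],[0,0.309,0.07,0,0.3],[0,0.309,0.07,0,0.3]],
  ],
)

```text
clock: 49.22
tool_pos: [0.5143, -0.0232, 0.2252]
tool_rot: [1.0, 0.002, -0.001, 0.0]
wrist_force: [-0.6, -1.2, 0.2]
grip_width: 0.0411
finger_force: 40.8
```

Request:
servo_tool(
  targets=[
    [[0.002,0.309,0,0,0.3],[0.002,0.309,0,0,0.3],[0.002,0.309,0,0,0.3],[0.002,0.309,0,0,0.3],[0.002,0.309,0,0,0.3],[0.002,0.309,0,0,0.3],[0.002,0.309,0,0,0.3],[0.002,0.309,0,0,0.3],[0.002,0.309,0,0,0.3],[0.002,0.309,0,0,0.3]],
  ],
)

```text
clock: 50.05
tool_pos: [0.5164, 0.2043, 0.2259]
tool_rot: [1.0, -0.001, -0.001, 0.001]
wrist_force: [0.6, -0.3, 0.3]
grip_width: 0.0414
finger_force: 40.8
```

Request:
servo_tool(
  targets=[
    [[0,0.002,0,0,0.3],[0,0.002,-0.01,0,0.3],[0,0.002,-0.02,0,0.3],[0,0.002,-0.028,0,0.3],[0,0.002,-0.036,0,0.3],[0,0.002,-0.036,0,0.3]],
  ],
)

```text
clock: 50.55
tool_pos: [0.5155, 0.2065, 0.1979]
tool_rot: [1.0, -0.001, -0.002, 0.001]
wrist_force: [-0.7, -1.3, -1.1]
grip_width: 0.0417
finger_force: 40.7
```

Request:
servo_tool(
  targets=[
    [[0,0,-0.005,0,0.3],[0,0,-0.01,0,0.3],[0,0,-0.01,0,0.3]],
  ],
)

```text
clock: 50.8
tool_pos: [0.5159, 0.2064, 0.1916]
tool_rot: [1.0, -0.001, -0.001, 0.001]
wrist_force: [-0.8, -4.5, -0.8]
grip_width: 0.0413
finger_force: 40.8
```

Request:
servo_tool(
  targets=[
    [[0,-0.001,-0.002,0,0.3],[0,-0.001,-0.004,0,0.3],[0,-0.001,-0.005,0,0.3],[0,-0.001,-0.005,0,0.3]],
  ],
)

```text
clock: 51.13
tool_pos: [0.5161, 0.2063, 0.1885]
tool_rot: [1.0, -0.0, -0.0, 0.0]
wrist_force: [-3.2, -3.6, 1.1]
grip_width: 0.0414
finger_force: 41.1
```

Request:
servo_tool(
  targets=[
    [[0,0,-0.002,0,0.3],[0,0,-0.002,0,0.3],[0,0,-0.002,0,-0.3],[0,0,-0.002,0,-0.3],[0,0,-0.002,0,-0.3],[0,0,0.03,0,-0.3],[0,0,0.06,0,-0.3],[0,0,0.08,0,-0.3],[0,0,0.08,0,-0.3]],
  ],
)

```text
clock: 51.88
tool_pos: [0.5188, 0.2085, 0.2527]
tool_rot: [1.0, 0.0, 0.004, -0.003]
wrist_force: [-0.4, 0.4, 0.8]
grip_width: 0.0554
finger_force: 0.0
```

Request:
servo_tool(
  targets=[
    [[0.1,-0.25,0,0,-0.3],[0.1,-0.25,0,0,1],[0.1,-0.25,0,0,1],[0.1,-0.25,0,0,1],[0.1,-0.25,0,0,1],[0.1,-0.25,0,0,1],[0.1,-0.25,0,0,1],[0.1,-0.25,0,0,1],[0.1,-0.25,0,0,1]],
  ],
)

```text
clock: 52.63
tool_pos: [0.5913, 0.0203, 0.2482]
tool_rot: [1.0, 0.0, -0.0, -0.0]
wrist_force: [0.6, -0.1, 0.1]
grip_width: 0.0004
finger_force: 0.0
```

```bash
python3 - <<'E'
from h import *
f=side.grab(); t=top.grab(); print(r.observe()["tool_pos"])
np.save("pics/s15.npy",f);f0=np.load("pics/s13.npy")
# what changed since the plate was set: the collar alone
for c,a,b in((side,f,f0),):
    d=np.abs(a.astype(int)-b).sum(2); u=c.proj([.516,.206,.19])[0].astype(int); w=10
    print((d[u[1]-w:u[1]+w,u[0]-w:u[0]+w]//3))
    m=np.zeros((384,512),np.uint8); 
    for z in(.185,.197): cv2.fillConvexPoly(m,c.proj(ci(.516,.206,.022,z)).round().astype(np.int32),1)
    print(m[u[1]-w:u[1]+w,u[0]-w:u[0]+w])
E
```

```text
[0.5912621  0.02052131 0.24855138]
[[  0   0   1   0   0   0   1   0   1   0   0   0   1   0   0   0   1   1
    0   1]
 [  2   1   0   2   0   1   0   1   0   0   0   0   0   1   0   1   1   0
    0   0]
 [  1   1   1   0   0   0   0   0   0   0   0   0   0   1   1   0   1   0
    0   0]
 [  0   0   0   0   0   0   1   0   1   1   0   0   2   0   1   0   0   0
    0   0]
 [  1   0   0   0   0   0   0   0   0   0   0   0   2   0   1   0   0   0
    2   0]
 [  0   0   1   0   1   0   0   0   1   2   5   7   5   1   0   0   0   0
    1   1]
 [  1   0   0   0   1   0   3   2   0   3  10  15  10   2   1   5   3   0
    0   0]
 [  0   1   0   0   0   7  28  36  30  23   4   8   6  23  29  40  24   5
    1   0]
 [  0   0   0   0   3  14  47  68  68  59  29   9  37  64  70  68  40   7
    0   0]
 [  1   0   0   0   4  21  56  71  71  65  24   7  38  70  73  73  50   7
    0   0]
 [  0   0   0   0   4  35  83  82  59  24   8  15   2  49  74  88  71   9
    1   0]
 [  0   0   0   0   2  25  95 102  29  23  23  21  31   1  71 120  81   9
    0   0]
 [  0   0   0   0   1   9  58  82  16  24   3
[... 796 characters left out ...]
 0 0 0 0 0]
 [0 0 0 0 0 0 0 0 0 0 0 0 0 0 0 0 0 0 0 0]
 [0 0 0 0 0 0 0 0 0 0 0 0 0 0 0 0 0 0 0 0]
 [0 0 0 0 0 0 0 0 1 1 1 1 1 1 1 0 0 0 0 0]
 [0 0 0 0 0 0 1 1 1 1 1 1 1 1 1 1 1 0 0 0]
 [0 0 0 0 0 1 1 1 1 1 1 1 1 1 1 1 1 0 0 0]
 [0 0 0 0 0 1 1 1 1 1 1 1 1 1 1 1 1 1 0 0]
 [0 0 0 0 0 0 1 1 1 1 1 1 1 1 1 1 1 0 0 0]
 [0 0 0 0 0 1 1 1 1 1 1 1 1 1 1 1 1 1 0 0]
 [0 0 0 0 0 1 1 1 1 1 1 1 1 1 1 1 1 1 0 0]
 [0 0 0 0 0 0 1 1 1 1 1 1 1 1 1 1 1 0 0 0]
 [0 0 0 0 0 0 0 0 1 1 1 1 1 1 1 0 0 0 0 0]
 [0 0 0 0 0 0 0 0 0 0 0 0 0 0 0 0 0 0 0 0]
 [0 0 0 0 0 0 0 0 0 0 0 0 0 0 0 0 0 0 0 0]
 [0 0 0 0 0 0 0 0 0 0 0 0 0 0 0 0 0 0 0 0]
 [0 0 0 0 0 0 0 0 0 0 0 0 0 0 0 0 0 0 0 0]
 [0 0 0 0 0 0 0 0 0 0 0 0 0 0 0 0 0 0 0 0]]
```

The collar's silhouette matches its seated pose. Next is the start button, with the fingers shut.

Request:
servo_tool(
  targets=[
    [[-0.178,0.423,0,0,1],[-0.178,0.423,0,0,1],[-0.178,0.423,0,0,1],[-0.178,0.423,0,0,1],[-0.178,0.423,0,0,1],[-0.178,0.423,0,0,1],[-0.178,0.423,0,0,1],[-0.178,0.423,0,0,1],[-0.178,0.423,0,0,1],[-0.178,0.423,0,0,1]],
  ],
)

```text
clock: 53.57
tool_pos: [0.456, 0.34, 0.2485]
tool_rot: [1.0, 0.003, 0.0, -0.0]
wrist_force: [0.9, -0.8, 0.0]
grip_width: 0.0001
finger_force: 0.0
```

Request:
servo_tool(
  targets=[
    [[0,0,-0.04,0,1],[0,0,-0.08,0,1],[0,0,-0.12,0,1],[0,0,-0.145,0,1],[0,0,-0.145,0,1],[0,0,-0.145,0,1],[0,0,-0.145,0,1]],
  ],
)

```text
clock: 54.15
tool_pos: [0.459, 0.3369, 0.1415]
tool_rot: [1.0, -0.0, 0.001, -0.001]
wrist_force: [1.1, 0.9, 0.3]
grip_width: 0.0001
finger_force: 0.0
```

Request:
servo_tool(
  targets=[
    [[0,0,-0.005,0,1],[0,0,-0.01,0,1],[0,0,-0.015,0,1],[0,0,-0.018,0,1],[0,0,-0.018,0,1]],
  ],
)

```text
clock: 54.57
tool_pos: [0.458, 0.3365, 0.1262]
tool_rot: [1.0, -0.0, 0.0, 0.0]
wrist_force: [-0.2, 0.2, 1.6]
grip_width: -0.0003
finger_force: 0.9
```

Request:
servo_tool(
  targets=[
    [[0,0,-0.004,0,1],[0,0,-0.007,0,1],[0,0,-0.009,0,1],[0,0,-0.01,0,1],[0,0,-0.01,0,1]],
  ],
)

```text
clock: 54.98
tool_pos: [0.4582, 0.3366, 0.121]
tool_rot: [1.0, 0.0, 0.001, -0.0]
wrist_force: [-4.0, -2.8, 13.0]
grip_width: -0.0
finger_force: 6.2
```

Request:
servo_tool(
  targets=[
    [[0,0,-0.001,0,1],[0,0,-0.001,0,1],[0,0,-0.001,0,1]],
  ],
)

```text
clock: 55.23
tool_pos: [0.4582, 0.3367, 0.1209]
tool_rot: [1.0, 0.0, 0.001, -0.0]
wrist_force: [-5.1, -2.2, 16.0]
grip_width: -0.0001
finger_force: 7.7
```

Request:
servo_tool(
  targets=[
    [[0,0,0.03,0,1],[0,0,0.08,0,1],[0,0,0.13,0,1],[0,0,0.17,0,1],[-0.05,0.1,0.18,0,1],[-0.05,0.1,0.18,0,1],[-0.05,0.1,0.18,0,1],[-0.05,0.1,0.18,0,1]],
  ],
)

```text
clock: 55.9
tool_pos: [0.4194, 0.4131, 0.2526]
tool_rot: [1.0, 0.001, -0.0, -0.0]
wrist_force: [-0.1, -0.1, 0.1]
grip_width: -0.0
finger_force: 0.0
```

```bash
python3 - <<'E'
from h import *
f=side.grab(); print(r.observe()["clock"],r.observe()["tool_pos"])
g=np.load("pics/s15.npy"); d=np.abs(f.astype(int)-g).sum(2)//3
u=side.proj([.516,.206,.15])[0].astype(int); print("shaker diff",d[u[1]-15:u[1]+30,u[0]-14:u[0]+28].max())
v,w=np.where(d[200:]>30); print("bench diff",len(v), (w.min(),w.max(),v.min()+200,v.max()+200) if len(v) else "")
b=np.load("pics/s7.npy").astype(int); e=np.abs(f-b).sum(2)//3; n,l,st,c=cv2.connectedComponentsWithStats((e[180:]>30).astype(np.uint8)); print([(int(s[4]),(x+[0,180]).round().tolist()) for s,x in zip(st[1:],c[1:]) if s[4]>8])
E
```

```text
55.95 [0.41981013 0.41191192 0.25228176]
shaker diff 94
bench diff 577 (np.int64(52), np.int64(118), np.int64(200), np.int64(219))
[(1760, [84.0, 197.0]), (39, [308.0, 183.0]), (47, [302.0, 201.0]), (131, [294.0, 211.0]), (22, [294.0, 223.0]), (1133, [234.0, 247.0]), (301, [286.0, 265.0]), (119, [257.0, 260.0])]
```

```bash
python3 - <<'E'
from h import *
f=side.grab(); g=np.load("pics/s15.npy"); d=np.abs(f.astype(int)-g).sum(2)//3
u=side.proj([.516,.206,.15])[0].astype(int); n,l,st,c=cv2.connectedComponentsWithStats((d[u[1]-15:u[1]+30,u[0]-14:u[0]+28]>20).astype(np.uint8))
print(u,st[1:].tolist(),(side.proj([[.516,.206,.2],[.59,.02,.25],[.58,.02,.33]])-u+[14,15]).round())
m=np.zeros((384,512),np.uint8)
for z in(.165,.197): cv2.fillConvexPoly(m,side.proj(ci(.516,.206,.06 if z<.17 else .022,z)).round().astype(np.int32),1)
print("plate+collar max diff",d[m>0].max(), (d[m>0]>20).sum())
E
```

```text
[237 154] [[38, 0, 4, 5, 12], [39, 7, 3, 11, 28]] [[14.  4.]
 [42. 15.]
 [40. -5.]]
plate+collar max diff 1 0
```

The plate and collar have not moved since they were placed; the remaining differences are at the edge of the crop, where the arm used to be.

```bash
python3 -c "
from workcell import r
print(r.hand_in())"
```

```text
the job is handed in; nothing more can be done
None
```

I loaded the shaker, started it and handed the job in at about 56 s: five vials in their own cups, long sleeve, plate and small collar seated in order, and the start button pressed to its stop; no verdict was returned.

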